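# Sort left- and right-hand brass brackets from under the ring lamp

## Robot

A 6-joint arm with a two-finger parallel gripper is mounted at the origin on the work surface. World frame = base frame: x ahead of the robot, y to its left, z up, the work surface at z = 0. Lengths are in m, angles in rad, forces in N, time in s.
With the tool pointing down it reaches from about 0.375 to 0.9 m from the base axis. Payload 3.1 kg.
Tool frame: the origin (TCP) lies midway between the tips of the shut fingers; the grasp point (between the pads) lies 19 mm behind it; y points along the fingers, z is the direction in which the jaws open and shut, and the axes are right-handed (so a half turn about y gives the same grasp; the last joint's range is limited). The gripper opens to 87 mm and grips with 3 to 60 N. Pads are 19 mm wide; open, the fingers measure 117 mm over their backs; the gripper's body (75 mm by 190 mm) begins 51 mm behind the grasp point.
Start: joints at [1.01, 0.527, 1.433, -0, 1.181, -0.178], TCP at [0.233, 0.58, 0.223] pointing down, gripper open.
Joint ranges: [-3.08, 3.08], [-0.75, 2.2], [0.22, 2.44], [-1.43, 4.57], [0, 2.65], [-2.85, 2.85]. Speed limits (rad/s): [2.79, 2.79, 3.14, 3.14, 3.14, 3.14].

## Interface

Orientations are given as a unit quaternion [x, y, z, w].
In Python, from cell import get_state, camera, workorder, find_in, tip_of gives the robot as it stands.
- The arm moves only by the shell command python3 -m pendant 'ROWS' [FORCE]. ROWS is JSON, a list of rows, each an object of numbers: "wx", "wy", "wz": the turn, a rotation vector about the tool's x, y, z in degrees; "dx", "dy", "dz": the shift along the tool's x, y, z in m; "claw": the opening, from 0 (shut) to 1 (fully open). In form: [{"wx": .., "wy": .., "wz": .., "dx": .., "dy": .., "dz": .., "claw": ..}, ...]. A call has 1 to 12 rows; each row shifts and turns the pose as measured when the row begins, along the tool's axes as they then stand; what a row does not reach is not made up. A row lasts 1/10 s, in which the tool goes at most 50 mm and 8.59 degrees, less where a joint would pass 70% of its speed; a pose out of reach is approached as far as the arm can. A call with a gripper value outside its range is refused whole. The fingers move at their own pace and stop on an object; FORCE is the grip in N (left out, the last holds). Time passes only in rows, so rows that do not move let the fingers close. It gives the time, the measured TCP pose, the force and the opening at its end, in the units of the state.
- get_state(): the state, without advancing time (a new reading comes with each control period).
- camera(name): name is "side" or "top" or "wrist"; returns a dict with "color" (400x640x3 uint8, blue, green, red), "range_z" (400x640 float32, m along the optical axis (not along the pixel's ray), 0 where there is no reading), "mtx" (3x3 intrinsics, pixels), "dist" ([k1, k2, p1, p2, k3] as OpenCV has them; the pictures are not rectified), "eye" and "attitude" of the camera in the world; the wrist camera has in their place "T_tool_cam" (4x4, takes a point from camera to tool coordinates, whose origin is the TCP and whose axes are the tool frame's). Camera axes: x right, y down, z forward; pixel columns grow to the right and rows downward; lengths in m; the calibration is good to about 2 mm. A picture is of the moment at which its call begins: read the wrist's pose just before it.
- workorder.finish_job(): hands the job in, once; it reports no verdict.
Trained networks look in the newest picture that a camera, given by its name, has taken for a name from the list of things; names that differ only in an ending like _2 or _b are one class to them, and where a whole thing is asked for, a point or a joint stands for the part that bears it (a point fixed in the world has none). Each returns a list of dicts, best first, with "score" (0 to 1); they miss things now and then, are a little off and sometimes report something else, mostly with a low value. They report only what shows in the picture. A call takes as long as a camera call. They do not tell look-alikes from the thing itself.
- find_in(camera, label): "rect" ([left, top, right, bottom] in pixels, round what is visible of it).
- tip_of(camera, label): "centre" ([row, column] in pixels: a listed point, or the origin of a listed thing).
The state is a dict: "clock": time; "joints": joint angles; "qd": joint speeds; "effort": joint torques, N m; "tool_pos": TCP position; "tool_rot": TCP orientation; "contact_force": force on the tool from outside, world axes, zero at the start; "torque": the same for the moment, N m; "finger_gap": opening from 0.0 (shut) to 1.0 (fully open).
Only numpy, scipy, OpenCV 4.12 (cv2) and the standard library are available. Lean on these libraries where they do the work, as an engineer would, in place of code of your own. Each camera call takes 0.05 s, during which the arm holds its last target.

## Task

Sort the three brass brackets standing on the round steel block under the ring lamp: each goes into the bin that already holds a bracket of the same hand (left-hand and right-hand brackets are mirror images). Stand every bracket on its foot, flat on the bin's floor, and leave the brackets already in the bins standing there too. Do not touch the lamp, and leave the mallet and the jar where they are.

Things in the scene. Friction and masses are not known exactly. Their poses are not given: they have to be found in the camera images.
- left_a: left-hand brass bracket, 66 x 32 mm, 40 tall, 0.1 kg. Origin: centre of its underside; x to tongue tip, z up. Foot 4 mm thick: plate x -33..+9, y -16..16; tongue x 9..33, y 0..-16. Upright ear 4 mm thick on the -y edge (mid y -14), x -33..+9, rounded above 26 mm. Ear at back, foot to you: tongue points left. Starts upright on the block, ear line within 22 deg of world x, tongue away from or towards robot.
- left_b: left-hand brass bracket, 66 x 32 mm, 40 tall, 0.1 kg. Origin: centre of its underside; x to tongue tip, z up. Foot 4 mm thick: plate x -33..+9, y -16..16; tongue x 9..33, y 0..-16. Upright ear 4 mm thick on the -y edge (mid y -14), x -33..+9, rounded above 26 mm. Ear at back, foot to you: tongue points left. Starts upright on the block, ear line within 22 deg of world x, tongue away from or towards robot.
- right_a: right-hand brass bracket, 66 x 32 mm, 40 tall, 0.1 kg. Origin: centre of its underside; x to tongue tip, z up. Foot 4 mm thick: plate x -33..+9, y -16..16; tongue x 9..33, y 0..+16. Upright ear 4 mm thick on the +y edge (mid y +14), x -33..+9, rounded above 26 mm. Ear at back, foot to you: tongue points right. Starts upright on the block, ear line within 22 deg of world x, tongue away from or towards robot.
- left_done: left-hand brass bracket, 66 x 32 mm, 40 tall, 0.1 kg. Origin: centre of its underside; x to tongue tip, z up. Foot 4 mm thick: plate x -33..+9, y -16..16; tongue x 9..33, y 0..-16. Upright ear 4 mm thick on the -y edge (mid y -14), x -33..+9, rounded above 26 mm. Ear at back, foot to you: tongue points left. Already sorted: starts upright in the far third of its bin, tongue roughly away from the robot.
- right_done: right-hand brass bracket, 66 x 32 mm, 40 tall, 0.1 kg. Origin: centre of its underside; x to tongue tip, z up. Foot 4 mm thick: plate x -33..+9, y -16..16; tongue x 9..33, y 0..+16. Upright ear 4 mm thick on the +y edge (mid y +14), x -33..+9, rounded above 26 mm. Ear at back, foot to you: tongue points right. Already sorted: starts upright in the far third of its bin, tongue roughly away from the robot.
- bin_left: grey plastic bin, fixed, 260 (x, roughly away from the robot) x 130 (y) mm outside, 32 tall, walls and floor 4 mm. Origin: centre of underside; floor at z +4 mm. One left-hand bracket stands in its far (+x) third, centred 78-88 mm from the middle; the rest is free. The two bins are alike, one each side of the block; which is on which side varies.
- bin_right: grey plastic bin, fixed, 260 (x, roughly away from the robot) x 130 (y) mm outside, 32 tall, walls and floor 4 mm. Origin: centre of underside; floor at z +4 mm. One right-hand bracket stands in its far (+x) third, centred 78-88 mm from the middle; the rest is free. The two bins are alike, one each side of the block; which is on which side varies.
- block: round steel bench block, 280 mm across, 50 mm tall, fixed; origin: centre of its underside, top at z = +50 mm. The three brackets stand on it side by side along its y, about 86 mm apart.
- lamp: LED ring lamp, fixed; do not touch. Origin: on the bench below the ring's centre. Level black ring, 136 mm outside, 96 inside, 286-308 mm above the bench, over the brackets: a gripper pointing straight down does not fit below it; tilted 35-48 deg from the robot's side it does. 12 mm gooseneck from the ring's far side to a 90 mm round foot 187 mm along the lamp's +x, beyond the block.
- mallet: small mallet with aluminium head and black rubber grip, 250 mm long, lying on the bench beyond the work, along y. Leave alone. Origin: on the bench below the middle of its handle.
- jar: clear jar with a blue cap, 60 mm across, 85 mm tall, beyond the work. Leave alone. Origin: centre of its underside.
Not all that is in view belongs to the job. What is shaped like the left_a but pink is not meant. What is shaped like the right_a but white is not meant.

How it is judged:
At the end, for the whole second after the job is handed in: All three left-hand brackets are in the bin that began with a left-hand one and both right-hand brackets are in the other; each stands on its foot (within 0.10 rad of upright) flat on the bin's floor (within about 2.5 mm), not on another bracket or the rim, and is at rest (x of left_a in the frame of bin_left between -0.126 and 0.126 m and y of left_a in the frame of bin_left between -0.061 and 0.061 m and z of left_a in the frame of bin_left between 0 and 0.0065 m and angle between each of left_a, left_b, left_done, right_a, right_done's own z axis and vertical below 0.1 rad and linear speed of each of left_a, left_b, left_done, right_a, right_done below 0.02 m/s and x of left_b in the frame of bin_left between -0.126 and 0.126 m and y of left_b in the frame of bin_left between -0.061 and 0.061 m and z of left_b in the frame of bin_left between 0 and 0.0065 m and x of left_done in the frame of bin_left between -0.126 and 0.126 m and y of left_done in the frame of bin_left between -0.061 and 0.061 m and z of left_done in the frame of bin_left between 0 and 0.0065 m and x of right_a in the frame of bin_right between -0.126 and 0.126 m and y of right_a in the frame of bin_right between -0.061 and 0.061 m and z of right_a in the frame of bin_right between 0 and 0.0065 m and x of right_done in the frame of bin_right between -0.126 and 0.126 m and y of right_done in the frame of bin_right between -0.061 and 0.061 m and z of right_done in the frame of bin_right between 0 and 0.0065 m); the robot touches nothing.
It fails at once if the ring lamp is touched (over 1 N) (contact force between anything else and lamp above 1 N).
It fails at once if the mallet or the jar is shifted by more than 15 mm (distance of any of mallet, jar from where it was at the start of the episode above 0.015 m).
It also fails if it takes over 67 s, if anything falls off the work surface, if the arm or the gripper's body presses on something with over 40 N, if the wrist force passes 120 N, or if a joint passes its speed limit or range.

## Working session

There is one attempt and no reset: what is moved stays moved. The work goes in short steps, Python scripts to look and compute and a shell command to move; the robot and the scene stay as the last step left them, time stands still between calls to the robot, and variables do not carry over. Pictures are saved under pics/ and viewed, and the job is handed in when it is done.

```bash
ls -la; mkdir -p pics; cat > h.py <<'E'
import numpy as np, cv2
from scipy.spatial.transform import Rotation as R
from cell import get_state, camera, workorder, find_in, tip_of
E
python3 - <<'E'
from h import *
print(get_state())
for n in ("side","top","wrist"):
    c=camera(n); cv2.imwrite(f"pics/{n}0.png",c["color"]); np.save(f"pics/{n}0.npy",c,allow_pickle=True)
    print(n,{k:v for k,v in c.items() if k not in("color","range_z")})
E
```

```text
total 12
drwxr-xr-x  3 agent agent 4096 Dec  6 18:19 .
drwxr-xr-x 23 root  root  4096 Dec  6 18:19 ..
drwxr-xr-x  2 agent agent 4096 Dec  6 18:19 pics
{'clock': 0.0, 'joints': array([ 1.01052534e+00,  5.28434445e-01,  1.43389207e+00,  9.53706100e-06,
        1.18138402e+00, -1.78483817e-01]), 'qd': array([ 2.91752182e-05, -3.77445566e-04,  4.15014777e-04,  3.59289236e-04,
       -8.14275525e-04, -8.46301707e-04]), 'effort': array([ 3.71800979e-04, -4.40041566e+01, -1.76591778e+01,  6.34295843e-02,
        5.80646074e-02, -1.50709484e-04]), 'tool_pos': array([0.23243287, 0.57939412, 0.22159437]), 'tool_rot': array([ 0.69495877, -0.13443827,  0.13389178, -0.69356446]), 'contact_force': array([0.46764427, 0.54059348, 0.01983921]), 'torque': array([ 0.01490837,  0.00517076, -0.02978891]), 'finger_gap': 0.9992124477309816}
side {'mtx': array([[368.18319943,   0.        , 324.64078334],
       [  0.        , 368.18319943, 202.62263221],
       [  0.        ,   0.        ,   1.        ]]), 'dist': array([-0.02794543,  0.        ,  0.        ,  0.        ,  0.        ]), 'eye': array([ 0.225
[... 381 characters left out ...]
8, -0.01419638,  1.06635367]), 'attitude': array([ 0.70829223, -0.70280321,  0.04295985, -0.05044022])}
wrist {'mtx': array([[288.74493856,   0.        , 315.55720061],
       [  0.        , 288.74493856, 201.77371901],
       [  0.        ,   0.        ,   1.        ]]), 'dist': array([0.0149762, 0.       , 0.       , 0.       , 0.       ]), 'T_tool_cam': array([[ 9.72597282e-04,  9.68204655e-01,  2.50157551e-01,
        -6.81586858e-02],
       [-2.14981358e-04, -2.50157461e-01,  9.68205143e-01,
        -1.63653908e-01],
       [ 9.99999504e-01, -9.95452900e-04, -3.51565157e-05,
        -6.86014743e-04],
       [ 0.00000000e+00,  0.00000000e+00,  0.00000000e+00,
         1.00000000e+00]])}
```

View pics/side0.png

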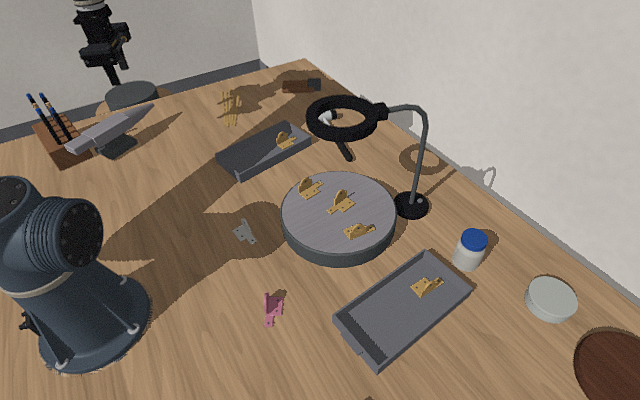

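View pics/top0.png

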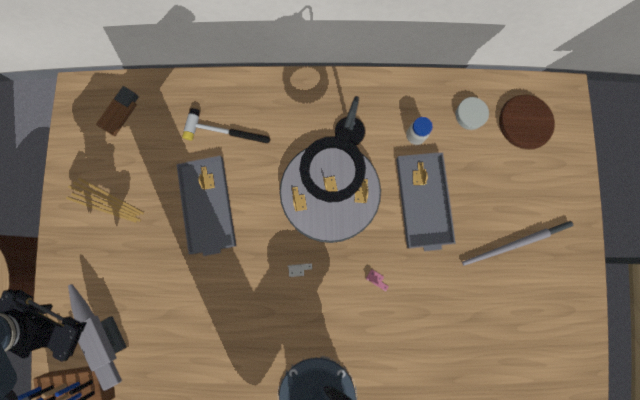

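View pics/wrist0.png

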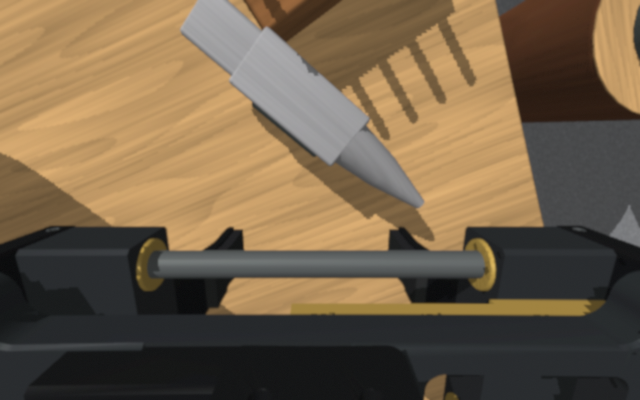

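The three brass brackets on the block show at (311,188), (343,203) and (358,231) in the side view, with bin brackets at (287,140) and (426,288). The pink (273,308) and white (244,231) look-alikes lie on the bench. I'll enlarge these crops.

```bash
python3 - <<'E'
from h import *
s=np.load("pics/side0.npy",allow_pickle=True).item(); t=np.load("pics/top0.npy",allow_pickle=True).item()
cv2.imwrite("pics/sc.png",cv2.resize(s["color"][165:255,270:405],None,fx=5.9,fy=5.9,interpolation=cv2.INTER_CUBIC))
cv2.imwrite("pics/tc.png",cv2.resize(t["color"][135:245,275:390],None,fx=5.4,fy=5.4,interpolation=cv2.INTER_CUBIC))
a=cv2.resize(t["color"][155:205,185:235],None,fx=7,fy=7,interpolation=cv2.INTER_CUBIC)
b=cv2.resize(t["color"][150:200,395:445],None,fx=7,fy=7,interpolation=cv2.INTER_CUBIC)
cv2.imwrite("pics/bc.png",np.hstack([a,b]))
for cam in("top","side"):
  camera(cam)
  for l in("left_a","right_a","left_done","bin_left","bin_right","block","lamp"):
    print(cam,l,[([int(x) for x in r["rect"]],round(r["score"],2)) for r in find_in(cam,l)][:7])
  for l in("left_a","right_a","block","lamp","bin_left"):
    print(cam,l,[([int(x) for x in r["centre"]],round(r["score"],2)) for r in tip_of(cam,l)][:7])
E
```

```text
top left_a [([367, 270, 386, 287], 0.75), ([324, 175, 340, 187], 0.67), ([355, 176, 369, 202], 0.64)]
top right_a [([291, 193, 306, 213], 0.55), ([289, 262, 311, 276], 0.49), ([199, 167, 218, 190], 0.37)]
top left_done [([412, 160, 425, 181], 0.63), ([174, 157, 234, 255], 0.42)]
top bin_left [([394, 151, 457, 250], 0.72)]
top bin_right [([176, 158, 235, 253], 0.64), ([355, 177, 366, 205], 0.4)]
top block [([277, 149, 384, 243], 0.92), ([396, 149, 457, 251], 0.42)]
top lamp [([296, 97, 366, 202], 0.58), ([408, 117, 432, 142], 0.3)]
top left_a [([188, 363], 0.69), ([188, 329], 0.67), ([281, 379], 0.49)]
top right_a [([269, 300], 0.58), ([203, 297], 0.52)]
top block [([194, 324], 0.64), ([201, 298], 0.52)]
top lamp [([196, 326], 0.64)]
top bin_left [([202, 420], 0.95)]
side left_a [([266, 291, 282, 328], 0.79), ([341, 225, 375, 242], 0.78), ([325, 190, 355, 214], 0.67)]
side right_a [([299, 177, 321, 199], 0.77), ([232, 225, 256, 241], 0.62)]
side left_done [([410, 280, 442, 296], 0.84), ([275, 131, 296, 149], 0.43)]
side bin_left []
side bin_right [([212, 117, 313, 182], 0.64), ([452, 229, 490, 272], 0.56), ([344, 224, 380, 237], 0.47), ([320, 106, 355, 162], 0.28)]
side block [([276, 169, 396, 266], 0.92), ([215, 119, 313, 186], 0.48)]
side lamp [([303, 97, 425, 221], 0.63)]
side left_a [([207, 341], 0.7), ([310, 273], 0.69), ([231, 361], 0.6), ([143, 287], 0.57)]
side right_a [([190, 310], 0.88), ([238, 244], 0.83), ([208, 340], 0.35)]
side block [([217, 340], 0.92)]
side lamp [([208, 339], 0.69)]
side bin_left [([308, 402], 0.7)]
```

View pics/sc.png

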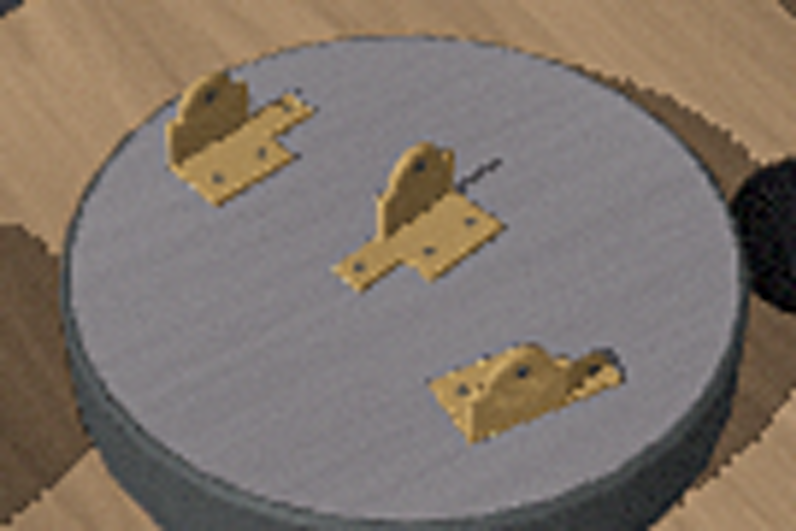

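View pics/tc.png

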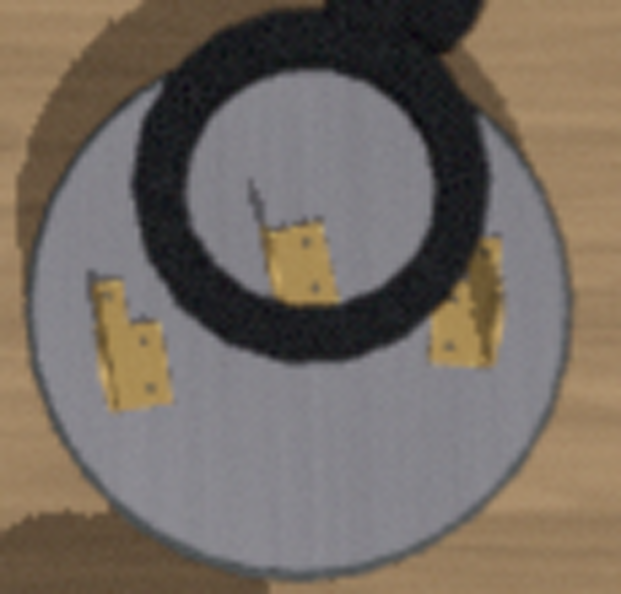

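View pics/bc.png

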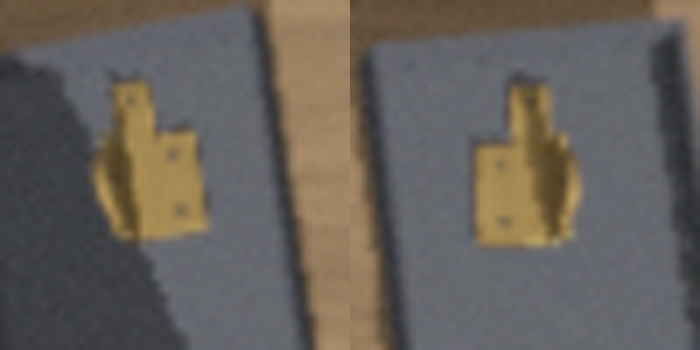

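Left block bracket (top view ~(298,203)): ear on +y, tongue away, so right-hand. Middle (~(331,186)): ear on +y, tongue towards the robot, so left-hand. Right one (~(362,190)): ear on -y, tongue away, so left-hand. The bin at image left (+y) holds a right-hand bracket and the bin at image right (-y) a left-hand one. The pink and white decoys are off the block.

Next I'll fit the bracket model to the depth points.

```bash
cat >> h.py <<'E'
from scipy.optimize import least_squares
def cam_T(c, st=None):
    T=np.eye(4)
    if "eye" in c:
        T[:3,:3]=R.from_quat(c["attitude"]).as_matrix(); T[:3,3]=c["eye"]; return T
    W=np.eye(4); W[:3,:3]=R.from_quat(st["tool_rot"]).as_matrix(); W[:3,3]=st["tool_pos"]
    return W@c["T_tool_cam"]
def cloud(c, st=None):
    h,w=c["range_z"].shape
    vv,uu=np.mgrid[:h,:w]
    p=cv2.undistortPoints(np.stack([uu,vv],-1).reshape(-1,1,2).astype(np.float64),c["mtx"],c["dist"]).reshape(h,w,2)
    z=c["range_z"].astype(float)
    P=np.dstack([p*z[...,None],z])
    T=cam_T(c,st)
    return P@T[:3,:3].T+T[:3,3]
def brass(c):
    hsv=cv2.cvtColor(c["color"],cv2.COLOR_BGR2HSV)
    return (hsv[...,0]>12)&(hsv[...,0]<32)&(hsv[...,1]>105)&(c["range_z"]>0)
def boxd(p,lo,hi):
    c=(np.array(lo)+hi)/2; e=(np.array(hi)-lo)/2
    q=np.abs(p-c)-e
    return np.linalg.norm(np.maximum(q,0),axis=1)+np.minimum(q.max(1),0)
def sdf(p,hand):  # hand +1 right, -1 left
    p=p*[1,hand,1]
    d=boxd(p,(-.033,-.016,0),(.009,.016,.004))
    d=np.minimum(d,boxd(p,(.009,0,0),(.033,.016,.004)))
    d=np.minimum(d,boxd(p,(-.033,.012,0),(.009,.016,.026)))
    q=np.abs(p[:,1]-.014)-.002   # rounded top as disc-ish
    r=np.hypot(p[:,0]+.012,(p[:,2]-.026)*1.5)-.021
    d=np.minimum(d,np.where(p[:,2]>.026,np.maximum(q,r),1))
    return d
def fit(P,hand,x0,z0,free_z=False):
    def f(v):
        c,s=np.cos(v[2]),np.sin(v[2])
        q=P-[v[0],v[1],z0+(v[3] if free_z else 0)]
        l=np.c_[c*q[:,0]+s*q[:,1],-s*q[:,0]+c*q[:,1],q[:,2]]
        return sdf(l,hand)*1000
    best=None
    for da in(-.25,0,.25):
        v0=[x0[0],x0[1],x0[2]+da]+([0] if free_z else [])
        r=least_squares(f,v0,loss="soft_l1",x_scale=[.01,.01,.2]+([.005] if free_z else []),diff_step=1e-3)
        if best is None or r.cost<best.cost: best=r
    return best.x, np.sqrt(np.mean(np.clip(best.fun,-5,5)**2))
E
cat > coarse.py <<'E'
from h import *
for n in("top","side"):
    c=np.load(f"pics/{n}0.npy",allow_pickle=True).item()
    P=cloud(c); m=brass(c)
    for nm,box in dict(block=((300,300),(330,330)),).items(): pass
    # bench height, block top
    print(n,"bench z",np.median(P[260:270,330:350,2]) if n=="top" else np.median(P[330:350,200:240,2]))
    sel=m&(P[...,0]>.38)&(P[...,0]<.75)&(abs(P[...,1])<.4)
    B=(abs(P[...,2]-.05)<.006)&(P[...,0]>.3)&(P[...,0]<.75)&(abs(P[...,1])<.25)&~m
    pb=P[B][:,:2]; (cx,cy),rad=cv2.minEnclosingCircle(pb[(np.linalg.norm(pb-np.median(pb,0),axis=1)<.16)].astype(np.float32))
    print(" block",cx,cy,rad,"top z",np.median(P[B][:,2]))
    L=(P[...,2]>.275)&(P[...,2]<.325)&(P[...,0]>.3)&(P[...,0]<.8)&(abs(P[...,1])<.3)
    pl=P[L]; print(" lamp n",len(pl),pl.min(0),pl.max(0),np.percentile(pl[:,2],[5,50,95]))
    k,lab,st,cen=cv2.connectedComponentsWithStats(sel.astype(np.uint8),connectivity=8)
    for i in range(1,k):
        if st[i,4]<40: continue
        p=P[lab==i]; print("  comp",st[i,:5],p.mean(0).round(3),p[:,2].min().round(3),p[:,2].max().round(3))
E
python3 coarse.py
```

```text
top bench z -0.000729450444998947
 block 0.5601471662521362 -0.03158573806285858 0.14039957523345947 top z 0.04954601732616393
 lamp n 2237 [ 0.49651204 -0.09927804  0.27502633] [0.73443182 0.03711024 0.31370259] [0.29671105 0.30721638 0.31019397]
  comp [182 131  12  10  87] [0.724 0.383 0.023] -0.001 0.033
  comp [413 163  14  22 228] [ 0.612 -0.289  0.012] 0.002 0.046
  comp [199 167  15  22 228] [0.597 0.326 0.012] 0.001 0.044
  comp [324 177  13  15 150] [ 0.574 -0.031  0.07 ] 0.048 0.308
  comp [355 179  13  24 196] [ 0.552 -0.117  0.062] 0.049 0.309
  comp [292 187  14  24 210] [0.533 0.055 0.056] 0.048 0.091
side bench z 0.0008258268039106342
 block 0.5599509477615356 -0.034393586218357086 0.14022307097911835 top z 0.05098899897890974
 lamp n 2651 [ 0.49627287 -0.10330679  0.27508955] [0.73757075 0.03627617 0.31369962] [0.29031287 0.30706196 0.31019308]
  comp [276 131  21  18 207] [0.595 0.326 0.016] 0.003 0.046
  comp [298 177  25  23 312] [0.529 0.055 0.062] 0.002 0.091
  comp [327 189  28  25 323] [ 0.571 -0.03   0.061] 0.049 0.094
  comp [343 224  32  16 269] [ 0.551 -0.126  0.065] 0.051 0.092
  comp [428 248  21  19  51] [ 0.697 -0.244  0.001] -0.002 0.003
  comp [450 265  15  14  43] [ 0.704 -0.296  0.001] -0.002 0.003
  comp [411 277  33  21 328] [ 0.61  -0.293  0.016] 0.004 0.046
```

```bash
cat > fitall.py <<'E'
from h import *
guess=dict(right_a=(1,.535,.050,.1,.05),left_mid=(-1,.568,-.035,np.pi+.1,.05),left_end=(-1,.555,-.125,0,.05),
 right_done=(1,.60,.326,0,.004),left_done=(-1,.612,-.292,0,.004))
for nm,(h,x,y,a,z) in guess.items():
    Q=[]
    for n in("top","side"):
        c=np.load(f"pics/{n}0.npy",allow_pickle=True).item(); P=cloud(c); m=brass(c)
        s=m&(np.hypot(P[...,0]-x,P[...,1]-y)<.05)&(P[...,2]>z-.006)&(P[...,2]<z+.05)
        p=P[s]; v,e=fit(p,h,(x,y,a),z,True); Q.append(p)
        print(nm,n,len(p),v.round(4),np.degrees(v[2]).round(1),"rms mm",e.round(2))
    v,e=fit(np.vstack(Q),h,(x,y,a),z,True); print("   both",v.round(4),np.degrees(v[2]).round(1),e.round(2))
for n in("top","side"):
    c=np.load(f"pics/{n}0.npy",allow_pickle=True).item(); P=cloud(c)
    for nm,sg in(("bin_right",1),("bin_left",-1)):
        s=(P[...,2]>.024)&(P[...,2]<.036)&(P[...,0]>.35)&(P[...,0]<.72)&(sg*P[...,1]>.19)&(sg*P[...,1]<.41)&(~brass(c))
        p=P[s][:,:2]
        s=np.ones(len(p),bool)
        r=cv2.minAreaRect((p*1000).astype(np.float32)); print(n,nm,len(p),r)
E
python3 fitall.py
```

```text
right_a top 210 [0.5368 0.0501 0.1875 0.0018] 10.7 rms mm 1.16
right_a side 311 [0.5378 0.0514 0.1689 0.0008] 9.7 rms mm 1.01
   both [0.5379 0.0515 0.1699 0.0009] 9.7 1.11
left_mid top 143 [ 5.640e-01 -3.260e-02  3.162e+00  6.000e-04] 181.2 rms mm 1.25
left_mid side 323 [ 5.6480e-01 -3.5500e-02  3.3504e+00  1.1000e-03] 192.0 rms mm 0.93
   both [ 5.665e-01 -3.520e-02  3.356e+00  9.000e-04] 192.3 1.07
left_end top 192 [ 0.5623 -0.1166 -0.1257  0.002 ] -7.2 rms mm 1.07
left_end side 269 [ 0.5622 -0.1168 -0.0969  0.001 ] -5.6 rms mm 0.86
   both [ 0.5623 -0.1168 -0.0985  0.0017] -5.6 0.98
right_done top 228 [0.6029 0.3237 0.1882 0.0015] 10.8 rms mm 1.23
right_done side 207 [0.6058 0.3208 0.2187 0.0014] 12.5 rms mm 1.16
   both [0.6061 0.3206 0.1847 0.0014] 10.6 1.23
left_done top 228 [ 0.6169 -0.286  -0.0024  0.0014] -0.1 rms mm 1.09
left_done side 328 [ 0.6207 -0.2883  0.0253  0.0007] 1.4 rms mm 0.9
   both [ 0.6205 -0.2875  0.0194  0.0009] 1.1 1.19
top bin_right 615 ((517.8314819335938, 319.0499572753906), (275.2125549316406, 133.2894287109375), 10.837972640991211)
top bin_left 582 ((559.3560791015625, -298.5144958496094), (322.9586486816406, 132.84535217285156), 5.706600189208984)
side bin_right 723 ((517.3116455078125, 318.99310302734375), (274.1131896972656, 136.49484252929688), 11.35420036315918)
side bin_left 1502 ((560.075439453125, -300.77484130859375), (321.74578857421875, 131.62213134765625), 5.848999977111816)
```

```bash
cat > bins.py <<'E'
from h import *
st=get_state(); print(R.from_quat(st["tool_rot"]).as_matrix().round(3))
for n in("top","side"):
    c=np.load(f"pics/{n}0.npy",allow_pickle=True).item(); P=cloud(c)
    for nm,sg,x0,y0,a0 in(("bin_right",1,.525,.32,.19),("bin_left",-1,.533,-.3,.1)):
        s=(P[...,2]>.025)&(P[...,2]<.036)&(P[...,0]>.37)&(P[...,0]<.70)&(abs(P[...,1]-y0)<.1)&(~brass(c))
        p=P[s][:,:2]
        def f(v):
            cc,ss=np.cos(v[2]),np.sin(v[2]); q=p-v[:2]
            l=np.c_[cc*q[:,0]+ss*q[:,1],-ss*q[:,0]+cc*q[:,1]]
            d=np.abs(l)-[.128,.063]
            r=np.where((d>0).any(1),np.linalg.norm(np.maximum(d,0),axis=1),d.max(1))
            return r*1000
        r=least_squares(f,[x0,y0,a0],loss="cauchy",f_scale=2,x_scale=[.01,.01,.1],diff_step=1e-3)
        print(n,nm,r.x.round(4),np.degrees(r.x[2]).round(1),np.median(abs(r.fun)).round(2))
E
python3 bins.py
```

```text
[[ 0.928 -0.     0.373]
 [-0.373  0.     0.928]
 [-0.    -1.    -0.   ]]
top bin_right [0.5227 0.3199 0.185 ] 10.6 1.52
top bin_left [ 0.5403 -0.3002  0.0933] 5.3 1.37
side bin_right [0.5221 0.3179 0.1932] 11.1 1.34
side bin_left [ 0.5408 -0.3037  0.1021] 5.8 1.21
```

```bash
cat >> h.py <<'E'
def tool_R(phi,t):  # approach yaw phi, tilt t from down (deg); jaw axis z = horizontal
    phi,t=np.radians([phi,t]); c,s=np.cos(phi),np.sin(phi)
    y=np.array([np.sin(t)*c,np.sin(t)*s,-np.cos(t)]); z=np.array([-s,c,0]); return np.c_[np.cross(y,z),y,z]
def ear(v,hand): # world xy of ear centre
    c,s=np.cos(v[2]),np.sin(v[2]); l=(-.012,hand*.014)
    return np.array([v[0]+c*l[0]-s*l[1],v[1]+s*l[0]+c*l[1]])
def plan(Rt,pt,N=None):
    st=get_state(); R0=R.from_quat(st["tool_rot"]).as_matrix(); p0=st["tool_pos"]
    rel=R.from_matrix(R0.T@Rt).as_rotvec(); d=R0.T@(pt-p0)
    n=max(1,int(np.ceil(max(np.linalg.norm(d)/.045,np.degrees(np.linalg.norm(rel))/7.5)))) if N is None else N
    A=R.from_rotvec(rel/n).as_matrix(); S=sum(np.linalg.matrix_power(A,k) for k in range(n)); dd=np.linalg.solve(S,d)
    print(f"t={st['clock']:.1f} pos",p0.round(4),"N",n,"w/row",np.degrees(rel/n).round(2),"d/row",dd.round(4),"tot w",np.degrees(rel).round(1),"d",d.round(4),"F",st["contact_force"].round(1),"gap",round(st["finger_gap"],3))
E
python3 - <<'E'
from h import *
v=(.5378,.0512,.17); e=ear(v,1); Rt=tool_R(9.7,42); G=np.r_[e,.08]; print(G)
p=G-Rt[:,1]*(.13-.019); print("view",p)
plan(Rt,p)
plan(Rt,p+[-.0,0,.1])
E
```

```text
[0.52360443 0.062968   0.08      ]
view [0.45039279 0.0504537  0.16248908]
t=1.4 pos [0.2328 0.58   0.2225] N 13 w/row [ 0.89 -2.32 -3.15] d/row [ 0.0201  0.0107 -0.039 ] tot w [ 11.6 -30.1 -40.9] d [ 0.3992  0.0601 -0.4104] F [-0.3 -0.4 -0.1] gap 1.003
t=1.4 pos [0.2328 0.58   0.2225] N 13 w/row [ 0.89 -2.32 -3.15] d/row [ 0.0227  0.0033 -0.0385] tot w [ 11.6 -30.1 -40.9] d [ 0.3992 -0.0399 -0.4104] F [-0.3 -0.4 -0.1] gap 1.003
```

```bash
python3 - <<'E'
from h import *
v=(.5378,.0512,.17); e=ear(v,1); Rt=tool_R(9.7,42); G=np.r_[e,.08]
plan(Rt,G-Rt[:,1]*.111+[-.05,0,.06],14)
E
```

```text
t=1.4 pos [0.2328 0.58   0.2225] N 14 w/row [ 0.83 -2.15 -2.92] d/row [ 0.0166  0.0046 -0.0364] tot w [ 11.6 -30.1 -40.9] d [ 3.528e-01  1.000e-04 -4.290e-01] F [-0.3 -0.4 -0.1] gap 1.003
```

```bash
python3 -m pendant '[{"wx":0.83,"wy":-2.15,"wz":-2.92,"dx":0.0166,"dy":0.0046,"dz":-0.0364,"claw":0.5},{"wx":0.83,"wy":-2.15,"wz":-2.92,"dx":0.0166,"dy":0.0046,"dz":-0.0364,"claw":0.5},{"wx":0.83,"wy":-2.15,"wz":-2.92,"dx":0.0166,"dy":0.0046,"dz":-0.0364,"claw":0.5},{"wx":0.83,"wy":-2.15,"wz":-2.92,"dx":0.0166,"dy":0.0046,"dz":-0.0364,"claw":0.5},{"wx":0.83,"wy":-2.15,"wz":-2.92,"dx":0.0166,"dy":0.0046,"dz":-0.0364,"claw":0.5},{"wx":0.83,"wy":-2.15,"wz":-2.92,"dx":0.0166,"dy":0.0046,"dz":-0.0364,"claw":0.5},{"wx":0.83,"wy":-2.15,"wz":-2.92,"dx":0.0166,"dy":0.0046,"dz":-0.0364,"claw":0.5},{"wx":0.83,"wy":-2.15,"wz":-2.92,"dx":0.0166,"dy":0.0046,"dz":-0.0364,"claw":0.5},{"wx":0.83,"wy":-2.15,"wz":-2.92,"dx":0.0166,"dy":0.0046,"dz":-0.0364,"claw":0.5},{"wx":0.83,"wy":-2.15,"wz":-2.92,"dx":0.0166,"dy":0.0046,"dz":-0.0364,"claw":0.5}]'
python3 - <<'E'
from h import *
v=(.5378,.0512,.17); e=ear(v,1); Rt=tool_R(9.7,42); G=np.r_[e,.08]
plan(Rt,G-Rt[:,1]*.111+[-.05,0,.06]); plan(Rt,G-Rt[:,1]*.111)
E
```

```text
clock: 2.45
tool_pos: [0.327, 0.2033, 0.2045]
tool_rot: [-0.663, -0.188, -0.186, 0.7]
contact_force: [1.3, -0.1, -0.1]
finger_gap: 0.504
t=2.5 pos [0.327  0.2033 0.2045] N 4 w/row [ 0.72 -2.19 -2.77] d/row [ 0.016   0.0041 -0.0393] tot w [  2.9  -8.8 -11.1] d [ 0.0741  0.0141 -0.1529] F [ 1.3 -0.1 -0.1] gap 0.504
t=2.5 pos [0.327  0.2033 0.2045] N 5 w/row [ 0.57 -1.75 -2.21] d/row [ 0.0139  0.0189 -0.0327] tot w [  2.9  -8.8 -11.1] d [ 0.0865  0.0911 -0.1568] F [ 1.3 -0.1 -0.1] gap 0.504
```

Tracks well. On to the view pose.

```bash
python3 -m pendant '[{"wx":0.57,"wy":-1.75,"wz":-2.21,"dx":0.0139,"dy":0.0189,"dz":-0.0327},{"wx":0.57,"wy":-1.75,"wz":-2.21,"dx":0.0139,"dy":0.0189,"dz":-0.0327},{"wx":0.57,"wy":-1.75,"wz":-2.21,"dx":0.0139,"dy":0.0189,"dz":-0.0327},{"wx":0.57,"wy":-1.75,"wz":-2.21,"dx":0.0139,"dy":0.0189,"dz":-0.0327},{"wx":0.57,"wy":-1.75,"wz":-2.21,"dx":0.0139,"dy":0.0189,"dz":-0.0327},{}]'
cat > wfit.py <<'E'
from h import *
import sys
from cell import *
def wfit(items,name):
    st=get_state(); c=camera("wrist"); cv2.imwrite(f"pics/{name}.png",c["color"])
    np.save(f"pics/{name}.npy",dict(c=c,st=st),allow_pickle=True)
    P=cloud(c,st); m=brass(c)
    for nm,(h,x,y,a,z) in items.items():
        s=m&(np.hypot(P[...,0]-x,P[...,1]-y)<.05)&(P[...,2]>z-.006)&(P[...,2]<z+.05)
        p=P[s]
        if len(p)<60: print(nm,"few",len(p)); continue
        v,e=fit(p,h,(x,y,a),z,True); print(nm,len(p),v.round(4),np.degrees(v[2]).round(1),"rms",e.round(2),"ear",ear(v,h).round(4))
    return c,st,P
G=dict(right_a=(1,.5378,.0512,.17,.05),left_mid=(-1,.5665,-.0352,3.35,.05),left_end=(-1,.5623,-.1168,-.098,.05))
E
python3 - <<'E'
from wfit import *
v=(.5378,.0512,.17); e=ear(v,1); Rt=tool_R(9.7,42); g=np.r_[e,.08]
plan(Rt,g-Rt[:,1]*.111)
c,st,P=wfit(G,"w1")
s=(abs(P[...,2]-.05)<.01)&(np.hypot(P[...,0]-.56,P[...,1]+.032)<.13)
print("block z",np.median(P[s][:,2]),s.sum())
E
```

```text
t=2.5 pos [0.327  0.2033 0.2045] N 5 w/row [ 0.57 -1.75 -2.21] d/row [ 0.0139  0.0189 -0.0327] tot w [  2.9  -8.8 -11.1] d [ 0.0865  0.0911 -0.1568] F [ 1.3 -0.1 -0.1] gap 0.504
right_a few 0
left_mid few 0
left_end few 0
block z 0.05112210286982222 4602validation failed for argument at $[0]...
```

View pics/w1.png

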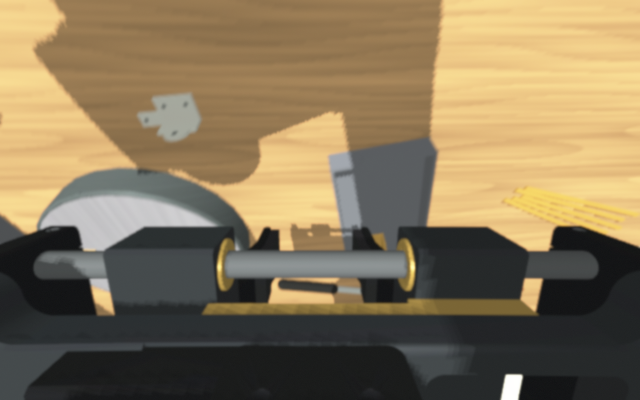

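All fields seem to be required. The picture shows the block at left, with bin_right and the white decoy in view. I'll resend the rows in full.

```bash
python3 -m pendant '[{"wx":0.57,"wy":-1.75,"wz":-2.21,"dx":0.0139,"dy":0.0189,"dz":-0.0327,"claw":0.5},{"wx":0.57,"wy":-1.75,"wz":-2.21,"dx":0.0139,"dy":0.0189,"dz":-0.0327,"claw":0.5},{"wx":0.57,"wy":-1.75,"wz":-2.21,"dx":0.0139,"dy":0.0189,"dz":-0.0327,"claw":0.5},{"wx":0.57,"wy":-1.75,"wz":-2.21,"dx":0.0139,"dy":0.0189,"dz":-0.0327,"claw":0.5},{"wx":0.57,"wy":-1.75,"wz":-2.21,"dx":0.0139,"dy":0.0189,"dz":-0.0327,"claw":0.5}]'
python3 - <<'E'
from wfit import *
v=(.5378,.0512,.17); e=ear(v,1); Rt=tool_R(9.7,42); g=np.r_[e,.08]
c,st,P=wfit(G,"w2")
plan(Rt,g-Rt[:,1]*.111)
s=(abs(P[...,2]-.05)<.01)&(np.hypot(P[...,0]-.56,P[...,1]+.032)<.13)
print("block z",np.median(P[s][:,2]),s.sum())
E
```

```text
clock: 3.0
tool_pos: [0.4506, 0.1058, 0.2298]
tool_rot: [0.683, 0.263, 0.192, -0.653]
contact_force: [-0.5, -0.0, 0.9]
finger_gap: 0.5
right_a 813 [0.5384 0.0512 0.1482 0.0011] 8.5 rms 0.95 ear [0.5245 0.0633]
left_mid 813 [ 5.6550e-01 -3.5300e-02  3.3716e+00  1.0000e-03] 193.2 rms 1.12 ear [ 0.5739 -0.019 ]
left_end 1313 [ 0.5613 -0.1166 -0.1037  0.0012] -5.9 rms 0.77 ear [ 0.548  -0.1293]
t=3.0 pos [0.456  0.1043 0.2317] N 2 w/row [ 3.31 -0.59 -2.17] d/row [-0.0269  0.0246 -0.0245] tot w [ 6.6 -1.2 -4.3] d [-0.0526  0.0516 -0.0479] F [2.6 0.9 0.9] gap 0.502
block z 0.05143361258312906 25725
```

View pics/w2.png

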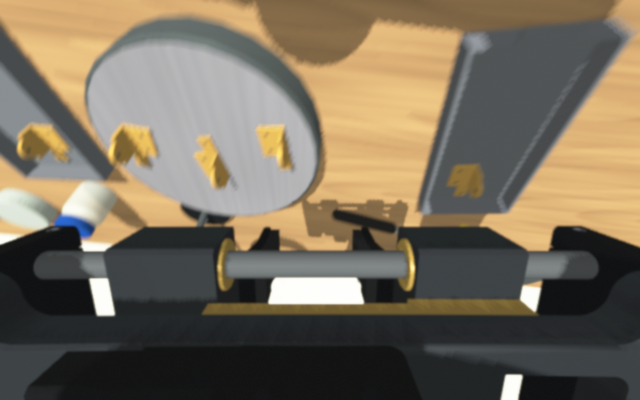

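Wrist fits agree with the fixed cameras to about 1 mm. In this view right_a is at (274,145), the middle left-hand one at (212,162) and the end one at (132,145). Next comes the right_a pregrasp, 60 mm back.

```bash
python3 - <<'E'
from wfit import *
v=(.5382,.0512,.155); e=ear(v,1); Rt=tool_R(9,42); g=np.r_[e,.080]
plan(Rt,g-Rt[:,1]*(.051),4)
E
```

```text
t=3.0 pos [0.456  0.1043 0.2317] N 4 w/row [ 1.54 -0.16 -1.08] d/row [-0.0127  0.0271 -0.0112] tot w [ 6.2 -0.6 -4.3] d [-0.0477  0.1113 -0.0403] F [2.6 0.9 0.9] gap 0.502
```

```bash
python3 -m pendant '[{"wx":1.54,"wy":-0.16,"wz":-1.08,"dx":-0.0127,"dy":0.0271,"dz":-0.0112,"claw":0.4},{"wx":1.54,"wy":-0.16,"wz":-1.08,"dx":-0.0127,"dy":0.0271,"dz":-0.0112,"claw":0.4},{"wx":1.54,"wy":-0.16,"wz":-1.08,"dx":-0.0127,"dy":0.0271,"dz":-0.0112,"claw":0.4},{"wx":1.54,"wy":-0.16,"wz":-1.08,"dx":-0.0127,"dy":0.0271,"dz":-0.0112,"claw":0.4},{"wx":0,"wy":0,"wz":0,"dx":0,"dy":0,"dz":0,"claw":0.4}]'
python3 - <<'E'
from wfit import *
c,st,P=wfit(G,"w3")
v=(.5382,.0512,.155); e=ear(v,1); Rt=tool_R(9,42); g=np.r_[e,.080]
plan(Rt,g+Rt[:,1]*(.019))
E
```

```text
clock: 3.55
tool_pos: [0.5141, 0.1068, 0.1974]
tool_rot: [0.686, 0.256, 0.18, -0.657]
contact_force: [0.2, 0.2, 0.2]
finger_gap: 0.399
right_a 1587 [0.5378 0.0518 0.1678 0.0013] 9.6 rms 0.55 ear [0.5237 0.0636]
left_mid 1484 [ 5.6500e-01 -3.5000e-02  3.3568e+00  1.2000e-03] 192.3 rms 0.53 ear [ 0.5737 -0.0187]
left_end 2629 [ 0.5602 -0.1166 -0.0826  0.0012] -4.7 rms 0.63 ear [ 0.5471 -0.1296]
t=3.6 pos [0.5129 0.1069 0.1975] N 4 w/row [ 1.41 -0.09 -1.6 ] d/row [-0.0169  0.0292 -0.0096] tot w [ 5.6 -0.3 -6.4] d [-0.0624  0.1208 -0.0341] F [-0.8  0.2  0.1] gap 0.399
```

View pics/w3.png

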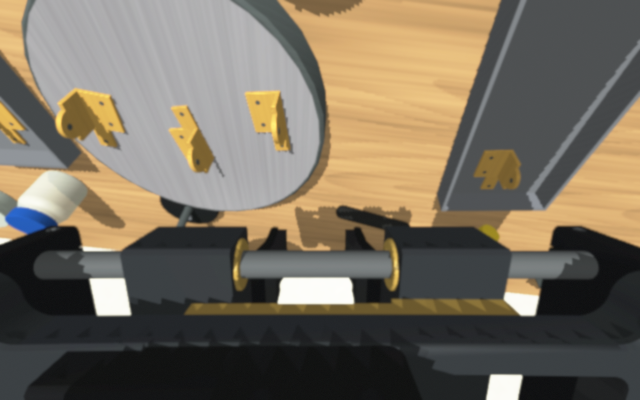

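```bash
python3 - <<'E'
from h import *
s=get_state(); print(s["joints"].round(3),s["qd"].round(3),s["effort"].round(1)); print(R.from_quat(s["tool_rot"]).as_matrix().round(3))
E
```

```text
[-7.000e-03  3.380e-01  2.176e+00 -1.426e+00  2.000e-03 -2.660e-01] [-0.    -0.028  0.042 -0.011 -0.001  0.003] [ -0.2 -26.5 -10.1  -0.   -0.2  -0. ]
[[ 0.805  0.587 -0.09 ]
 [ 0.116 -0.006  0.993]
 [ 0.583 -0.81  -0.073]]
```

Joint 5 sits at its 0 limit and joint 4 at its lower limit. A tilt beyond the forearm line needs the flipped wrist (j4 near π), so I'll collect joint data and fit the kinematics before going on.

```bash
python3 - <<'E'
from h import *
s=get_state(); np.save("pics/k0.npy",s,allow_pickle=True)
plan(tool_R(5,20),np.array([.45,.09,.30]),6)
E
```

```text
t=3.6 pos [0.5129 0.1069 0.1975] N 6 w/row [0.6  0.36 2.62] d/row [-0.0011 -0.0201 -0.0026] tot w [ 3.6  2.1 15.7] d [ 0.0071 -0.1198 -0.0186] F [-0.8  0.2  0.1] gap 0.399
```

```bash
python3 -m pendant '[{"wx":0.6,"wy":0.36,"wz":2.62,"dx":-0.0011,"dy":-0.0201,"dz":-0.0026,"claw":0.4},{"wx":0.6,"wy":0.36,"wz":2.62,"dx":-0.0011,"dy":-0.0201,"dz":-0.0026,"claw":0.4},{"wx":0.6,"wy":0.36,"wz":2.62,"dx":-0.0011,"dy":-0.0201,"dz":-0.0026,"claw":0.4}]'; python3 -c "
from h import *
s=get_state(); np.save('pics/k1.npy',s,allow_pickle=True); print(s['joints'].round(3)); plan(tool_R(5,20),np.array([.45,.09,.30]))"
python3 -m pendant '[{"wx":0.6,"wy":0.36,"wz":2.62,"dx":-0.0011,"dy":-0.0201,"dz":-0.0026,"claw":0.4},{"wx":0.6,"wy":0.36,"wz":2.62,"dx":-0.0011,"dy":-0.0201,"dz":-0.0026,"claw":0.4},{"wx":0.6,"wy":0.36,"wz":2.62,"dx":-0.0011,"dy":-0.0201,"dz":-0.0026,"claw":0.4}]'; python3 -c "
from h import *
s=get_state(); np.save('pics/k2.npy',s,allow_pickle=True); print(s['joints'].round(3)); plan(tool_R(5,20),np.array([.45,.09,.30]))"
```

```text
clock: 3.9
tool_pos: [0.4571, 0.1039, 0.1876]
tool_rot: [0.691, 0.231, 0.167, -0.665]
contact_force: [0.7, 0.1, -0.1]
finger_gap: 0.402
[-1.500e-02  3.010e-01  2.269e+00 -1.213e+00  1.000e-03 -4.670e-01]
t=3.9 pos [0.4571 0.1039 0.1876] N 3 w/row [1.12 0.32 4.18] d/row [ 0.0153 -0.0342 -0.0059] tot w [ 3.4  1.  12.5] d [ 0.0531 -0.0983 -0.02  ] F [ 0.7  0.1 -0.1] gap 0.402
clock: 4.2
tool_pos: [0.416, 0.0958, 0.184]
tool_rot: [0.703, 0.206, 0.157, -0.662]
contact_force: [-0.2, -0.3, -0.8]
finger_gap: 0.397
[-0.014  0.264  2.323 -0.727  0.046 -0.939]
t=4.2 pos [0.416  0.0958 0.184 ] N 3 w/row [ 1.55 -0.01  3.18] d/row [ 0.0271 -0.0296 -0.0046] tot w [ 4.6 -0.   9.5] d [ 0.0861 -0.0835 -0.0161] F [-0.2 -0.3 -0.8] gap 0.397
```

```bash
python3 -m pendant '[{"wx":1.55,"wy":0,"wz":3.18,"dx":0.0271,"dy":-0.0296,"dz":-0.0046,"claw":0.4},{"wx":1.55,"wy":0,"wz":3.18,"dx":0.0271,"dy":-0.0296,"dz":-0.0046,"claw":0.4},{"wx":1.55,"wy":0,"wz":3.18,"dx":0.0271,"dy":-0.0296,"dz":-0.0046,"claw":0.4},{"wx":0,"wy":0,"wz":0,"dx":0.02,"dy":0,"dz":0.0,"claw":0.4}]'; python3 -c "
from h import *
s=get_state(); np.save('pics/k3.npy',s,allow_pickle=True); print(s['joints'].round(3)); plan(tool_R(5,20),np.array([.45,.09,.30]))"
cat > kin.py <<'E'
from h import *
def fk(j,p):
    a,b,h,e,L2,f,L3,D,t0=p
    T=lambda Rm,t: (Rm,np.array(t,float))
    def ry(x): return R.from_euler('y',x).as_matrix()
    def rz(x): return R.from_euler('z',x).as_matrix()
    M=rz(j[0]); x=M@[a,b,h]
    M=M@ry(j[1]); x=x+M@[e,0,L2]
    M=M@ry(j[2]); x=x+M@[f,0,L3]
    M=M@rz(j[3])@ry(j[4]); x=x+M@[0,0,D]
    M=M@rz(j[5])@rz(t0)
    # tool: y = approach(local z)
    Rt=np.c_[M[:,0],M[:,2],-M[:,1]]
    return x,Rt
START=dict(joints=np.array([1.01052534,.528434445,1.43389207,0,1.18138402,-.178483817]),tool_pos=np.array([.23243287,.57939412,.22159437]),tool_rot=np.array([.69495877,-.13443827,.13389178,-.69356446]))
if __name__=="__main__":
    S=[START]+[np.load(f"pics/k{i}.npy",allow_pickle=True).item() for i in range(4)]
    def f(p):
        o=[]
        for s in S:
            x,Rt=fk(s["joints"],p); o+=list((x-s["tool_pos"])*10); o+=list((Rt-R.from_quat(s["tool_rot"]).as_matrix()).ravel())
        return np.r_[o,(p[:8]-np.array([0,.11,.3,0,.4,0,.35,.3]))*.003]
    best=min((least_squares(f,[0,.11,.3,0,.4,0,.35,.3,t]) for t in np.arange(-3,3,.8)),key=lambda r:r.cost)
    print(best.cost,best.x.round(4)); np.save("pics/kin.npy",best.x)
    for s in S:
        x,Rt=fk(s["joints"],best.x); print((x-s["tool_pos"]).round(4),abs(Rt-R.from_quat(s["tool_rot"]).as_matrix()).max().round(3))
E
python3 kin.py
```

```text
clock: 4.6
tool_pos: [0.4504, 0.0767, 0.258]
tool_rot: [0.719, 0.167, 0.13, -0.662]
contact_force: [0.9, 0.2, -0.2]
finger_gap: 0.402
[-0.042  0.12   2.08  -0.102  0.516 -1.588]
t=4.6 pos [0.4504 0.0767 0.258 ] N 1 w/row [ 5.9  -0.92  4.08] d/row [ 0.0177 -0.0392  0.0095] tot w [ 5.9 -0.9  4.1] d [ 0.0177 -0.0392  0.0095] F [ 0.9  0.2 -0.2] gap 0.402
2.2896966288037413e-07 [-0.      0.111   0.2742 -0.      0.588   0.1141  0.3917  0.3055 -1.5708]
[ 0. -0. -0.] 0.0
[0. 0. 0.] 0.0
[-0.  0.  0.] 0.0
[-0.  0. -0.] 0.0
[ 0.  0. -0.] 0.0
```

The kinematic model fits exactly. Next I'll look for feasible branches for the grasps and placements.

```bash
cat >> kin.py <<'E'
P0=np.load("pics/kin.npy") if __import__("os").path.exists("pics/kin.npy") else None
LO=np.array([-3.08,-.75,.22,-1.43,0,-2.85]);HI=np.array([3.08,2.2,2.44,4.57,2.65,2.85])
def ik(Rt,pt,seeds=None):
    sols=[]
    for j4 in(0,np.pi) if seeds is None else [None]:
        for j6 in((-1.6,0,1.5,2.5,-2.5) if seeds is None else [None]):
            s=np.array([np.arctan2(pt[1],pt[0])-.2,.3,2.0,j4,.3,j6]) if seeds is None else seeds
            def f(j):
                x,M=fk(j,P0); return np.r_[(x-pt)*5,(M-Rt).ravel()]
            r=least_squares(f,np.clip(s,LO+1e-3,HI-1e-3),bounds=(LO,HI))
            if r.cost<1e-6 and not any(np.abs(q-r.x).max()<.02 for q in sols): sols.append(r.x)
    return sols
def flip(Rt): return Rt@np.diag([-1,1,-1])
E
python3 - <<'E'
from kin import *
np.set_printoptions(suppress=True)
ears=dict(right=((.524,.0635),9.3,.08),mid=((.5737,-.0188),12.5,.08),end=((.5473,-.1295),-5,.08),
 pl_right=((.49,.33),10.8,.034),pl_left1=((.525,-.32),5.5,.034),pl_left2=((.46,-.32),5.5,.034))
for n,(e,phi,z) in ears.items():
    for t in(36,42):
        for cam,F in(("below",0),("above",1)):
            Rt=tool_R(phi,t); pt=np.r_[e,z]+.019*Rt[:,1]
            if F: Rt=flip(Rt)
            for s in ik(Rt,pt): print(n,t,cam,s.round(2))
E
```

```text
right 36 below [-0.21  0.72  2.25  2.65  0.47  1.71]
right 36 above [-0.21  0.72  2.25  2.65  0.47 -1.43]
right 42 below [-0.24  0.79  2.32  2.72  0.7   1.59]
right 42 above [-0.24  0.79  2.32  2.72  0.7  -1.55]
mid 36 below [-0.41  0.71  2.11  2.1   0.41  2.05]
mid 36 above [-0.41  0.71  2.11  2.1   0.41 -1.09]
mid 42 below [-0.44  0.76  2.17  2.3   0.58  1.8 ]
mid 42 above [-0.44  0.76  2.17  2.3   0.58 -1.34]
end 36 below [-0.58  0.71  2.15  2.36  0.4   1.9 ]
end 36 above [-0.58  0.71  2.15  2.36  0.4  -1.24]
end 42 below [-0.61  0.77  2.22  2.51  0.6   1.71]
end 42 above [-0.61  0.77  2.22  2.51  0.6  -1.43]
pl_right 36 below [0.49 0.82 2.05 3.64 0.38 1.35]
pl_right 36 above [ 0.49  0.82  2.05  3.64  0.38 -1.79]
pl_right 42 below [0.51 0.87 2.09 3.54 0.57 1.47]
pl_right 42 above [ 0.51  0.87  2.09  3.54  0.57 -1.67]
pl_left1 36 below [-0.98  0.83  1.92  1.47  0.55  2.27]
pl_left1 36 above [-0.98  0.83  1.92  1.47  0.55 -0.87]
pl_left1 42 below [-1.03  0.87  1.96  1.64  0.65  2.06]
pl_left1 42 above [-1.03  0.87  1.96  1.64  0.65 -1.09]
pl_left2 36 below [-1.11  0.82  2.03  1.53  0.58  2.07]
pl_left2 36 above [-1.11  0.82  2.03  1.53  0.58 -1.08]
pl_left2 42 below [-1.16  0.87  2.07  1.65  0.69  1.88]
pl_left2 42 above [-1.16  0.87  2.07  1.65  0.69 -1.26]
```

The flipped wrist reaches every pose (j4≈2.1–3.6, j5≈0.5, camera still below). I'll plan the cone motion that takes j4 round.

```bash
cat > path.py <<'E'
from kin import *
np.set_printoptions(suppress=True,linewidth=150)
def rows(jpath):
    s=get_state(); Rm=R.from_quat(s["tool_rot"]).as_matrix(); x=s["tool_pos"]
    for j in jpath:
        x2,R2=fk(j,P0); w=np.degrees(R.from_matrix(Rm.T@R2).as_rotvec()); d=Rm.T@(x2-x)
        print("w",w.round(1),"d",d.round(3),"| pos",x2.round(3),"ang",np.linalg.norm(w).round(1)); Rm,x=R2,x2
E
python3 - <<'E'
from path import *
j0=get_state()["joints"]; j1=np.array([-.24,.35,2.3,2.75,.55,1.55])
N=20
rows([j0+(j1-j0)*k/N for k in range(1,N+1)])
E
```

```text
w [ 3.8 16.6  1.6] d [-0.008  0.005  0.018] | pos [0.445 0.094 0.248] ang 17.1
w [ 3.3 16.7  2.1] d [-0.01   0.005  0.016] | pos [0.441 0.112 0.241] ang 17.1
w [ 2.9 16.8  2.5] d [-0.011  0.005  0.013] | pos [0.439 0.128 0.236] ang 17.2
w [ 2.4 16.8  2.7] d [-0.011  0.005  0.01 ] | pos [0.44  0.144 0.234] ang 17.2
w [ 2.  16.9  2.9] d [-0.011  0.004  0.009] | pos [0.443 0.159 0.233] ang 17.3
w [ 1.6 17.   3. ] d [-0.011  0.004  0.007] | pos [0.447 0.171 0.235] ang 17.3
w [ 1.2 17.   3.1] d [-0.011  0.003  0.006] | pos [0.454 0.182 0.238] ang 17.3
w [ 0.8 17.   3.2] d [-0.01   0.003  0.006] | pos [0.463 0.189 0.242] ang 17.4
w [ 0.5 17.1  3.2] d [-0.011  0.002  0.006] | pos [0.473 0.194 0.247] ang 17.4
w [ 0.2 17.1  3.2] d [-0.011  0.002  0.005] | pos [0.485 0.195 0.253] ang 17.4
w [-0.2 17.1  3.2] d [-0.012  0.002  0.005] | pos [0.497 0.193 0.258] ang 17.4
w [-0.5 17.1  3.3] d [-0.014  0.001  0.005] | pos [0.509 0.188 0.263] ang 17.4
w [-0.9 17.   3.3] d [-0.015  0.001  0.003] | pos [0.522 0.179 0.268] ang 17.4
w [-1.3 17.   3.2] d [-0.017  0.     0.002] | pos [0.533 0.167 0.272] ang 17.3
w [-1.7 16.9  3.2] d [-0.019  0.    -0.001] | pos [0.544 0.151 0.275] ang 17.3
w [-2.2 16.9  3.1] d [-0.02  -0.    -0.004] | pos [0.553 0.133 0.276] ang 17.3
w [-2.7 16.8  2.9] d [-0.021 -0.    -0.007] | pos [0.56  0.112 0.277] ang 17.3
w [-3.2 16.7  2.5] d [-0.02  -0.    -0.012] | pos [0.564 0.089 0.275] ang 17.2
w [-3.7 16.6  2.1] d [-0.019 -0.001 -0.016] | pos [0.566 0.065 0.272] ang 17.2
w [-4.1 16.6  1.6] d [-0.017 -0.001 -0.02 ] | pos [0.564 0.039 0.267] ang 17.1
```

Keeping the camera below needs j6 +π and then j4 +π. I'll do these as a constant spin and a constant cone twist, moved away from the lamp first.

```bash
python3 - <<'E'
from path import *
j0=get_state()["joints"]
# pose A: shift left & up
for jA in (np.array([.35,.15,2.1,-.1,.45,-1.55]),np.array([.35,.1,2.2,-.1,.35,-1.55])):
    xA,RA=fk(jA,P0); print("A",xA.round(3)); plan(RA,xA,5)
    jB=jA+[0,0,0,0,0,3.0]
    jC=jB+[0,0,0,2.9,0,0]
    for k in range(5):
        x,M=fk(jB+(jC-jB)*k/4,P0); print(x.round(3),M[:,1].round(2))
    x0,M0=fk(jB,P0); x1,M1=fk(jB+[0,0,0,2.9/20,0,0],P0)
    print("cone row w",np.degrees(R.from_matrix(M0.T@M1).as_rotvec()).round(2),"d",(M0.T@(x1-x0)).round(4))
E
```

```text
A [0.391 0.247 0.245]
t=4.6 pos [0.4504 0.0767 0.258 ] N 5 w/row [ 1.93 -3.64 -0.53] d/row [-0.0051 -0.0027  0.0359] tot w [  9.7 -18.2  -2.6] d [-0.0479 -0.0243  0.1724] F [ 0.9  0.2 -0.2] gap 0.402
[0.391 0.247 0.245] [ 0.42  0.11 -0.9 ]
[0.374 0.338 0.264] [ 0.36  0.4  -0.84]
[0.403 0.403 0.325] [ 0.46  0.62 -0.64]
[0.462 0.411 0.398] [ 0.65  0.64 -0.4 ]
[0.523 0.356 0.445] [ 0.85  0.47 -0.25]
cone row w [-3.59  7.48  0.44] d [-0.0036 -0.0006 -0.0189]
A [0.359 0.238 0.244]
t=4.6 pos [0.4504 0.0767 0.258 ] N 5 w/row [ 2.09 -3.62 -1.09] d/row [-0.011  -0.0053  0.0353] tot w [ 10.4 -18.1  -5.4] d [-0.0776 -0.036   0.1651] F [ 0.9  0.2 -0.2] gap 0.402
[0.359 0.238 0.244] [ 0.46  0.13 -0.88]
[0.347 0.31  0.259] [ 0.42  0.37 -0.83]
[0.372 0.363 0.305] [ 0.5   0.54 -0.68]
[0.421 0.37  0.36 ] [ 0.66  0.56 -0.5 ]
[0.471 0.327 0.396] [ 0.82  0.42 -0.38]
cone row w [-2.83  7.8   0.34] d [-0.0028 -0.0004 -0.0149]
```

```bash
python3 -m pendant '[{"wx":2.09,"wy":-3.62,"wz":-1.09,"dx":-0.011,"dy":-0.0053,"dz":0.0353,"claw":0.4},{"wx":2.09,"wy":-3.62,"wz":-1.09,"dx":-0.011,"dy":-0.0053,"dz":0.0353,"claw":0.4},{"wx":2.09,"wy":-3.62,"wz":-1.09,"dx":-0.011,"dy":-0.0053,"dz":0.0353,"claw":0.4},{"wx":2.09,"wy":-3.62,"wz":-1.09,"dx":-0.011,"dy":-0.0053,"dz":0.0353,"claw":0.4},{"wx":2.09,"wy":-3.62,"wz":-1.09,"dx":-0.011,"dy":-0.0053,"dz":0.0353,"claw":0.4},{"wx":0,"wy":8.5,"wz":0,"dx":0,"dy":0,"dz":0,"claw":0.4},{"wx":0,"wy":8.5,"wz":0,"dx":0,"dy":0,"dz":0,"claw":0.4},{"wx":0,"wy":8.5,"wz":0,"dx":0,"dy":0,"dz":0,"claw":0.4},{"wx":0,"wy":8.5,"wz":0,"dx":0,"dy":0,"dz":0,"claw":0.4},{"wx":0,"wy":8.5,"wz":0,"dx":0,"dy":0,"dz":0,"claw":0.4},{"wx":0,"wy":8.5,"wz":0,"dx":0,"dy":0,"dz":0,"claw":0.4},{"wx":0,"wy":8.5,"wz":0,"dx":0,"dy":0,"dz":0,"claw":0.4}]'
python3 -m pendant '[{"wx":0,"wy":8.5,"wz":0,"dx":0,"dy":0,"dz":0,"claw":0.4},{"wx":0,"wy":8.5,"wz":0,"dx":0,"dy":0,"dz":0,"claw":0.4},{"wx":0,"wy":8.5,"wz":0,"dx":0,"dy":0,"dz":0,"claw":0.4},{"wx":0,"wy":8.5,"wz":0,"dx":0,"dy":0,"dz":0,"claw":0.4},{"wx":0,"wy":8.5,"wz":0,"dx":0,"dy":0,"dz":0,"claw":0.4},{"wx":0,"wy":8.5,"wz":0,"dx":0,"dy":0,"dz":0,"claw":0.4},{"wx":0,"wy":8.5,"wz":0,"dx":0,"dy":0,"dz":0,"claw":0.4},{"wx":0,"wy":8.5,"wz":0,"dx":0,"dy":0,"dz":0,"claw":0.4},{"wx":0,"wy":8.5,"wz":0,"dx":0,"dy":0,"dz":0,"claw":0.4},{"wx":0,"wy":8.5,"wz":0,"dx":0,"dy":0,"dz":0,"claw":0.4},{"wx":0,"wy":8.5,"wz":0,"dx":0,"dy":0,"dz":0,"claw":0.4},{"wx":0,"wy":8.5,"wz":0,"dx":0,"dy":0,"dz":0,"claw":0.4}]'
python3 - <<'E'
from path import *
j=get_state()["joints"]; print(j.round(3))
x0,M0=fk(j,P0); x1,M1=fk(j+[0,0,0,2.8/20,0,0],P0)
print("cone row w",np.degrees(R.from_matrix(M0.T@M1).as_rotvec()).round(2),"d",(M0.T@(x1-x0)).round(4))
for k in range(5): print(fk(j+[0,0,0,.7*k,0,0],P0)[0].round(3))
E
```

```text
clock: 5.8
tool_pos: [0.3443, 0.2455, 0.2511]
tool_rot: [-0.546, 0.066, -0.356, 0.755]
contact_force: [-0.1, 0.2, -0.6]
finger_gap: 0.402
clock: 7.0
tool_pos: [0.3258, 0.2451, 0.2529]
tool_rot: [0.063, -0.636, 0.646, -0.418]
contact_force: [-0.9, 0.1, -0.5]
finger_gap: 0.402
[ 0.392  0.04   2.241 -0.083  0.354  1.316]
cone row w [-2.69  7.52  0.7 ] d [-0.0047 -0.0004 -0.014 ]
[0.326 0.245 0.253]
[0.311 0.315 0.267]
[0.331 0.368 0.313]
[0.377 0.379 0.367]
[0.427 0.344 0.406]
```

```bash
python3 -m pendant '[{"wx":-2.69,"wy":7.52,"wz":0.7,"dx":-0.0047,"dy":-0.0004,"dz":-0.014,"claw":0.4},{"wx":-2.69,"wy":7.52,"wz":0.7,"dx":-0.0047,"dy":-0.0004,"dz":-0.014,"claw":0.4},{"wx":-2.69,"wy":7.52,"wz":0.7,"dx":-0.0047,"dy":-0.0004,"dz":-0.014,"claw":0.4},{"wx":-2.69,"wy":7.52,"wz":0.7,"dx":-0.0047,"dy":-0.0004,"dz":-0.014,"claw":0.4},{"wx":-2.69,"wy":7.52,"wz":0.7,"dx":-0.0047,"dy":-0.0004,"dz":-0.014,"claw":0.4},{"wx":-2.69,"wy":7.52,"wz":0.7,"dx":-0.0047,"dy":-0.0004,"dz":-0.014,"claw":0.4},{"wx":-2.69,"wy":7.52,"wz":0.7,"dx":-0.0047,"dy":-0.0004,"dz":-0.014,"claw":0.4},{"wx":-2.69,"wy":7.52,"wz":0.7,"dx":-0.0047,"dy":-0.0004,"dz":-0.014,"claw":0.4},{"wx":-2.69,"wy":7.52,"wz":0.7,"dx":-0.0047,"dy":-0.0004,"dz":-0.014,"claw":0.4},{"wx":-2.69,"wy":7.52,"wz":0.7,"dx":-0.0047,"dy":-0.0004,"dz":-0.014,"claw":0.4}]'
python3 - <<'E'
from path import *
j=get_state()["joints"]; print(j.round(3))
n=11;q=(2.75-j[3])/n
x0,M0=fk(j,P0); x1,M1=fk(j+[0,0,0,q,0,0],P0)
print("cone row w",np.degrees(R.from_matrix(M0.T@M1).as_rotvec()).round(2),"d",(M0.T@(x1-x0)).round(4))
E
```

```text
clock: 8.0
tool_pos: [0.3176, 0.3693, 0.3195]
tool_rot: [0.296, 0.886, -0.352, -0.063]
contact_force: [1.4, 0.9, -0.0]
finger_gap: 0.395
[0.4   0.015 2.262 1.369 0.36  1.328]
cone row w [-2.46  6.73  0.61] d [-0.004  -0.0003 -0.0129]
```

```bash
python3 -m pendant '[{"wx":-2.46,"wy":6.73,"wz":0.61,"dx":-0.004,"dy":-0.0003,"dz":-0.0129,"claw":0.4},{"wx":-2.46,"wy":6.73,"wz":0.61,"dx":-0.004,"dy":-0.0003,"dz":-0.0129,"claw":0.4},{"wx":-2.46,"wy":6.73,"wz":0.61,"dx":-0.004,"dy":-0.0003,"dz":-0.0129,"claw":0.4},{"wx":-2.46,"wy":6.73,"wz":0.61,"dx":-0.004,"dy":-0.0003,"dz":-0.0129,"claw":0.4},{"wx":-2.46,"wy":6.73,"wz":0.61,"dx":-0.004,"dy":-0.0003,"dz":-0.0129,"claw":0.4},{"wx":-2.46,"wy":6.73,"wz":0.61,"dx":-0.004,"dy":-0.0003,"dz":-0.0129,"claw":0.4},{"wx":-2.46,"wy":6.73,"wz":0.61,"dx":-0.004,"dy":-0.0003,"dz":-0.0129,"claw":0.4},{"wx":-2.46,"wy":6.73,"wz":0.61,"dx":-0.004,"dy":-0.0003,"dz":-0.0129,"claw":0.4},{"wx":-2.46,"wy":6.73,"wz":0.61,"dx":-0.004,"dy":-0.0003,"dz":-0.0129,"claw":0.4},{"wx":-2.46,"wy":6.73,"wz":0.61,"dx":-0.004,"dy":-0.0003,"dz":-0.0129,"claw":0.4},{"wx":-2.46,"wy":6.73,"wz":0.61,"dx":-0.004,"dy":-0.0003,"dz":-0.0129,"claw":0.4}]'
python3 - <<'E'
from path import *
j=get_state()["joints"]; print(j.round(3))
Rt=tool_R(9.3,42); g=np.r_[.524,.0635,.080]
p=g-Rt[:,1]*.111; print(p,[s.round(2) for s in ik(Rt,p)])
p2=g-Rt[:,1]*.151+[0,.05,.03]; print(p2,[s.round(2) for s in ik(Rt,p2)])
plan(Rt,p); plan(Rt,p2)
E
```

```text
clock: 9.1
tool_pos: [0.4027, 0.3343, 0.4166]
tool_rot: [0.499, 0.691, 0.117, -0.509]
contact_force: [0.3, -0.0, -0.9]
finger_gap: 0.397
[ 0.412 -0.013  2.284  2.82   0.36   1.327]
[0.45070277 0.05149712 0.16248908] []
[0.42428936 0.09717176 0.22221487] []
t=9.1 pos [0.4027 0.3343 0.4166] N 9 w/row [-1.16  4.46  3.5 ] d/row [-0.0357  0.0103 -0.0237] tot w [-10.5  40.1  31.5] d [-0.3692 -0.0073 -0.1023] F [ 0.3 -0.  -0.9] gap 0.397
t=9.1 pos [0.4027 0.3343 0.4166] N 7 w/row [-1.49  5.73  4.5 ] d/row [-0.0376  0.0071 -0.0245] tot w [-10.5  40.1  31.5] d [-0.2946 -0.0277 -0.0833] F [ 0.3 -0.  -0.9] gap 0.397
```

```bash
python3 - <<'E'
from path import *
a,b,h,e,L2,f,L3,D,t0=P0
def dist(w): return np.hypot(np.sqrt(w[0]**2+w[1]**2-b*b),w[2]-h)
v=np.array([np.cos(2.44)*f+np.sin(2.44)*L3, L2-np.sin(2.44)*f+np.cos(2.44)*L3]); dm=np.linalg.norm(v); print("min dist",dm)
for n,(ex,ey),phi in(("right",(.524,.0635),9.3),("mid",(.5737,-.0188),12.5),("end",(.5473,-.1295),-5)):
  for t in(35,38,42,45):
    Rt=tool_R(phi,t); y=Rt[:,1]; g=np.array([ex,ey,.08]); 
    w=lambda p:p+.019*y-D*y
    bo=max([k for k in np.arange(0,.2,.005) if dist(w(g-k*y))>dm],default=-1)
    back=[max([k for k in np.arange(0,.3,.005) if dist(w(g+[-k,0,l]))>dm],default=-1) for l in(0,.03,.06,.1,.15)]
    print(n,t,"axis backoff",round(bo,3),"horizontal back at lift 0/30/60/100/150",np.round(back,3),"wrist",w(g).round(3),dist(w(g)).round(3))
E
```

```text
min dist 0.27155635526653277
right 35 axis backoff 0.195 horizontal back at lift 0/30/60/100/150 [0.07  0.075 0.085 0.105 0.14 ] wrist [0.362 0.037 0.315] 0.349
right 38 axis backoff 0.195 horizontal back at lift 0/30/60/100/150 [0.06  0.065 0.07  0.09  0.12 ] wrist [0.35  0.035 0.306] 0.335
right 42 axis backoff 0.08 horizontal back at lift 0/30/60/100/150 [0.04  0.045 0.05  0.065 0.095] wrist [0.335 0.033 0.293] 0.318
right 45 axis backoff 0.05 horizontal back at lift 0/30/60/100/150 [0.03  0.03  0.04  0.05  0.075] wrist [0.324 0.031 0.283] 0.306
mid 35 axis backoff 0.195 horizontal back at lift 0/30/60/100/150 [0.125 0.13  0.14  0.16  0.195] wrist [ 0.413 -0.054  0.315] 0.404
mid 38 axis backoff 0.195 horizontal back at lift 0/30/60/100/150 [0.115 0.12  0.125 0.145 0.175] wrist [ 0.402 -0.057  0.306] 0.391
mid 42 axis backoff 0.195 horizontal back at lift 0/30/60/100/150 [0.1   0.1   0.11  0.125 0.15 ] wrist [ 0.387 -0.06   0.293] 0.376
mid 45 axis backoff 0.195 horizontal back at lift 0/30/60/100/150 [0.085 0.09  0.095 0.11  0.135] wrist [ 0.376 -0.063  0.283] 0.365
end 35 axis backoff 0.195 horizontal back at lift 0/30/60/100/150 [0.115 0.12  0.13  0.15  0.19 ] wrist [ 0.384 -0.115  0.315] 0.387
end 38 axis backoff 0.195 horizontal back at lift 0/30/60/100/150 [0.1   0.105 0.115 0.135 0.17 ] wrist [ 0.372 -0.114  0.306] 0.374
end 42 axis backoff 0.195 horizontal back at lift 0/30/60/100/150 [0.085 0.085 0.095 0.11  0.14 ] wrist [ 0.356 -0.113  0.293] 0.357
end 45 axis backoff 0.125 horizontal back at lift 0/30/60/100/150 [0.07  0.075 0.08  0.095 0.125] wrist [ 0.346 -0.112  0.283] 0.346<stdin>:3: RuntimeWarning: invalid value encountered in sqrt
```

```bash
cat >> path.py <<'E'
def chk(Rt,p):
    """ik on flipped branch"""
    ss=[s for s in ik(Rt,p) if s[3]>1 and s[5]>0]; return ss[0].round(2) if ss else None
E
python3 - <<'E'
from path import *
Rt=tool_R(9.3,38); g=np.r_[.524,.0635,.080]
for p in(g+Rt[:,1]*.019, g-Rt[:,1]*.061,g-Rt[:,1]*.061+[0,.10,.08]): print(p.round(3),chk(Rt,p))
plan(Rt,g-Rt[:,1]*.061+[0,.10,.08]);
E
```

```text
[0.536 0.065 0.065] [-0.22  0.74  2.27  2.68  0.54  1.67]
[0.487 0.057 0.128] [-0.29  0.55  2.37  2.51  0.47  1.78]
[0.487 0.157 0.208] [0.05 0.3  2.23 2.2  0.08 2.42]
t=9.1 pos [0.4027 0.3343 0.4166] N 8 w/row [-1.14  5.07  4.42] d/row [-0.0274  0.0167 -0.0186] tot w [-9.1 40.6 35.3] d [-0.2707  0.0565 -0.0734] F [ 0.3 -0.  -0.9] gap 0.397
```

```bash
python3 - <<'E'
from path import *
j0=get_state()["joints"]; Rt=tool_R(9.3,38); g=np.r_[.524,.0635,.080]
j1=chk(Rt,g-Rt[:,1]*.061)
js=[j0+(j1-j0)*k/10 for k in range(1,11)]
# yaw later, lower first: stage j2 first
js=[np.r_[j0[0]+(j1[0]-j0[0])*(k/10)**1.0,(j0+(j1-j0)*min(1,k/10))[1:]] for k in range(1,11)]
rows(js)
E
```

```text
w [-0.9  2.9  4.2] d [-0.038  0.019 -0.016] | pos [0.427 0.31  0.386] ang 5.2
w [-0.9  3.2  4.1] d [-0.038  0.018 -0.018] | pos [0.448 0.284 0.356] ang 5.2
w [-0.9  3.4  4. ] d [-0.037  0.018 -0.019] | pos [0.466 0.256 0.325] ang 5.3
w [-0.8  3.7  3.8] d [-0.036  0.017 -0.02 ] | pos [0.479 0.227 0.295] ang 5.4
w [-0.8  3.9  3.7] d [-0.035  0.016 -0.02 ] | pos [0.49  0.198 0.265] ang 5.5
w [-0.7  4.2  3.6] d [-0.033  0.015 -0.021] | pos [0.496 0.168 0.236] ang 5.5
w [-0.6  4.4  3.4] d [-0.032  0.015 -0.022] | pos [0.499 0.138 0.207] ang 5.6
w [-0.5  4.7  3.3] d [-0.03   0.014 -0.022] | pos [0.498 0.109 0.18 ] ang 5.7
w [-0.4  4.9  3.1] d [-0.029  0.013 -0.022] | pos [0.494 0.082 0.153] ang 5.8
w [-0.3  5.1  3. ] d [-0.027  0.012 -0.022] | pos [0.487 0.056 0.127] ang 5.9
```

```bash
python3 -m pendant '[{"wx":-0.9,"wy":2.9,"wz":4.2,"dx":-0.038,"dy":0.019,"dz":-0.016,"claw":0.4},{"wx":-0.9,"wy":3.2,"wz":4.1,"dx":-0.038,"dy":0.018,"dz":-0.018,"claw":0.4},{"wx":-0.9,"wy":3.4,"wz":4.0,"dx":-0.037,"dy":0.018,"dz":-0.019,"claw":0.4},{"wx":-0.8,"wy":3.7,"wz":3.8,"dx":-0.036,"dy":0.017,"dz":-0.020,"claw":0.4},{"wx":-0.8,"wy":3.9,"wz":3.7,"dx":-0.035,"dy":0.016,"dz":-0.020,"claw":0.4},{"wx":-0.7,"wy":4.2,"wz":3.6,"dx":-0.033,"dy":0.015,"dz":-0.021,"claw":0.4},{"wx":-0.6,"wy":4.4,"wz":3.4,"dx":-0.032,"dy":0.015,"dz":-0.022,"claw":0.4},{"wx":-0.5,"wy":4.7,"wz":3.3,"dx":-0.030,"dy":0.014,"dz":-0.022,"claw":0.4}]'
python3 - <<'E'
from path import *
Rt=tool_R(9.3,38); g=np.r_[.524,.0635,.080]; print(get_state()["joints"].round(3))
plan(Rt,g-Rt[:,1]*.061);
E
```

```text
clock: 9.9
tool_pos: [0.4929, 0.1076, 0.1794]
tool_rot: [-0.638, -0.372, -0.158, 0.656]
contact_force: [0.8, -0.9, 0.5]
finger_gap: 0.401
[-0.163  0.438  2.369  2.563  0.467  1.704]
t=9.9 pos [0.4929 0.1076 0.1794] N 2 w/row [-0.5   4.48  3.03] d/row [-0.0252  0.0138 -0.0217] tot w [-1.   9.   6.1] d [-0.0527  0.026  -0.0415] F [ 0.8 -0.9  0.5] gap 0.401
```

```bash
python3 -m pendant '[{"wx":-0.5,"wy":4.48,"wz":3.03,"dx":-0.0252,"dy":0.0138,"dz":-0.0217,"claw":0.4},{"wx":-0.5,"wy":4.48,"wz":3.03,"dx":-0.0252,"dy":0.0138,"dz":-0.0217,"claw":0.4},{"wx":0,"wy":0,"wz":0,"dx":0,"dy":0,"dz":0,"claw":0.4}]'
python3 - <<'E'
from wfit import *
c,st,P=wfit(G,"w4")
Rt=tool_R(9.3,38); g=np.r_[.524,.0635,.080]
plan(Rt,g-Rt[:,1]*.061); plan(Rt,g+Rt[:,1]*.019)
E
```

```text
clock: 10.2
tool_pos: [0.4865, 0.0539, 0.1261]
tool_rot: [-0.649, -0.278, -0.178, 0.686]
contact_force: [0.4, 0.4, 0.2]
finger_gap: 0.399
right_a 1515 [0.5379 0.0516 0.1784 0.0011] 10.2 rms 0.63 ear [0.5236 0.0632]
left_mid 1121 [ 5.6490e-01 -3.5300e-02  3.3618e+00  1.1000e-03] 192.6 rms 0.41 ear [ 0.5736 -0.019 ]
left_end 2906 [ 0.5605 -0.1167 -0.0951  0.0011] -5.4 rms 0.56 ear [ 0.5472 -0.1295]
t=10.2 pos [0.4862 0.0551 0.1272] N 1 w/row [ 0.15 -0.48 -0.11] d/row [ 0.0014 -0.0001  0.0022] tot w [ 0.2 -0.5 -0.1] d [ 0.0014 -0.0001  0.0022] F [ 0.   0.  -0.1] gap 0.396
t=10.2 pos [0.4862 0.0551 0.1272] N 2 w/row [ 0.08 -0.24 -0.05] d/row [0.0007 0.04   0.0012] tot w [ 0.2 -0.5 -0.1] d [0.0015 0.0799 0.0024] F [ 0.   0.  -0.1] gap 0.396
```

View pics/w4.png

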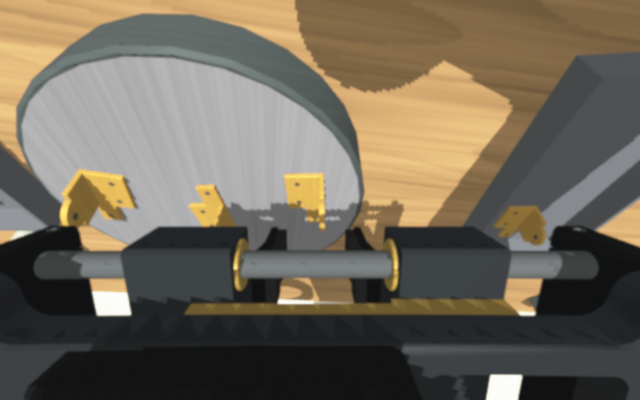

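In w4, right_a is at about (308,192) between the fingers. Its fit agrees with the earlier ones to 0.5 mm, so I'm advancing to grasp.

```bash
python3 -m pendant '[{"wx":0,"wy":-0.5,"wz":0,"dx":0.0008,"dy":0.025,"dz":0.0015,"claw":0.4},{"wx":0,"wy":0,"wz":0,"dx":0.0007,"dy":0.025,"dz":0.001,"claw":0.4},{"wx":0,"wy":0,"wz":0,"dx":0,"dy":0.02,"dz":0,"claw":0.4}]'
python3 - <<'E'
from path import *
Rt=tool_R(9.9,38); g=np.r_[.5236,.0633,.080]
plan(Rt,g+Rt[:,1]*.019)
E
```

```text
clock: 10.55
tool_pos: [0.529, 0.0678, 0.0776]
tool_rot: [-0.648, -0.288, -0.176, 0.682]
contact_force: [-0.6, -0.1, 0.5]
finger_gap: 0.401
t=10.6 pos [0.529  0.0678 0.0776] N 1 w/row [ 0.55 -0.06  0.39] d/row [-0.0034  0.0134 -0.0034] tot w [ 0.5 -0.1  0.4] d [-0.0034  0.0134 -0.0034] F [-0.6 -0.1  0.5] gap 0.401
```

```bash
python3 -m pendant '[{"wx":0.5,"wy":0,"wz":0.4,"dx":-0.003,"dy":0.0134,"dz":-0.0034,"claw":0.4},{"wx":0,"wy":0,"wz":0,"dx":0,"dy":0,"dz":0,"claw":0.4}]'
python3 - <<'E'
from path import *
Rt=tool_R(9.9,38); g=np.r_[.5236,.0633,.080]
plan(Rt,g+Rt[:,1]*.019)
E
```

```text
clock: 10.75
tool_pos: [0.5368, 0.0682, 0.0662]
tool_rot: [-0.645, -0.29, -0.171, 0.686]
contact_force: [-0.6, 0.3, 0.7]
finger_gap: 0.398
t=10.8 pos [0.5368 0.0682 0.0662] N 1 w/row [-0.13  0.28  0.21] d/row [-0.0025 -0.0004 -0.0025] tot w [-0.1  0.3  0.2] d [-0.0025 -0.0004 -0.0025] F [-0.6  0.3  0.7] gap 0.398
```

```bash
python3 -m pendant '[{"wx":0,"wy":0,"wz":0,"dx":-0.0015,"dy":0,"dz":-0.0026,"claw":0.3},{"wx":0,"wy":0,"wz":0,"dx":0,"dy":0,"dz":0,"claw":0.0},{"wx":0,"wy":0,"wz":0,"dx":0,"dy":0,"dz":0,"claw":0.0},{"wx":0,"wy":0,"wz":0,"dx":0,"dy":0,"dz":0,"claw":0.0},{"wx":0,"wy":0,"wz":0,"dx":0,"dy":0,"dz":0,"claw":0.0},{"wx":0,"wy":0,"wz":0,"dx":0,"dy":0,"dz":0,"claw":0.0}]' 30
python3 - <<'E'
from path import *
Rt=tool_R(9.9,38); g=np.r_[.5236,.0633,.080]
plan(Rt,g+Rt[:,1]*.019); print(get_state()["joints"].round(3))
# lift-out target: 30mm up, left .06
R2=tool_R(9.9,38)
for d in((0,0,.03),(0,.06,.06),(-.03,.12,.08),(-.03,.2,.10),(-.03,.26,.10)):
    p=g+Rt[:,1]*.019+d; print(d,p.round(3),chk(Rt,p))
E
```

```text
clock: 11.35
tool_pos: [0.5337, 0.066, 0.0688]
tool_rot: [-0.645, -0.291, -0.171, 0.685]
contact_force: [0.5, 0.1, -1.6]
finger_gap: 0.042
t=11.3 pos [0.5337 0.066  0.0688] N 1 w/row [-0.13  0.38  0.3 ] d/row [-0.0014  0.0038 -0.0009] tot w [-0.1  0.4  0.3] d [-0.0014  0.0038 -0.0009] F [ 0.5  0.1 -1.6] gap 0.042
[-0.23   0.731  2.279  2.654  0.55   1.666]
(0, 0, 0.03) [0.535 0.065 0.095] [-0.23  0.65  2.26  2.57  0.46  1.77]
(0, 0.06, 0.06) [0.535 0.125 0.125] [-0.05  0.56  2.22  2.69  0.32  1.83]
(-0.03, 0.12, 0.08) [0.505 0.185 0.145] [0.13 0.5  2.22 3.03 0.25 1.65]
(-0.03, 0.2, 0.1) [0.505 0.265 0.165] [0.35 0.47 2.11 3.99 0.14 0.86]
(-0.03, 0.26, 0.1) [0.505 0.325 0.165] None
```

Grasped: the gap is 3.7 mm and the ear is 4 mm. I'll save the grasp transform and plan the carry.

```bash
cat >> path.py <<'E'
def T(Rm,p): M=np.eye(4); M[:3,:3]=Rm; M[:3,3]=p; return M
def Tb(x,y,z,yaw): return T(R.from_euler('z',yaw).as_matrix(),[x,y,z])
def save_grasp(v):
    s=get_state(); W=T(R.from_quat(s["tool_rot"]).as_matrix(),s["tool_pos"]); np.save("pics/grasp.npy",np.linalg.inv(W)@Tb(*v))
def tgt(v): M=Tb(*v)@np.linalg.inv(np.load("pics/grasp.npy")); return M[:3,:3],M[:3,3]
BINS=dict(r=(.5224,.319,np.radians(10.8)),l=(.5405,-.302,np.radians(5.6)))
def inbin(b,x,y,yaw_deg,z):
    bx,by,a=BINS[b]; return (bx+np.cos(a)*x-np.sin(a)*y,by+np.sin(a)*x+np.cos(a)*y,z,a+np.radians(yaw_deg))
E
python3 - <<'E'
from path import *
save_grasp((.5379,.0516,.050,.173))
for v in [(.5379,.0516,.085,.173),(.515,.12,.095,.22),(.50,.20,.085,.28),inbin('r',-.03,0,9,.06),inbin('r',-.03,0,9,.005)]:
    Rt,p=tgt(v); print(np.round(v,3),p.round(3),chk(Rt,p))
Rt,p=tgt((.5379,.0516,.085,.173)); plan(Rt,p,3)
Rt,p=tgt((.515,.12,.095,.22)); plan(Rt,p,5)
E
```

```text
[0.538 0.052 0.085 0.173] [0.534 0.066 0.104] [-0.23  0.62  2.27  2.54  0.45  1.8 ]
[0.515 0.12  0.095 0.22 ] [0.51  0.134 0.114] [-0.06  0.59  2.29  2.71  0.42  1.74]
[0.5   0.2   0.085 0.28 ] [0.494 0.214 0.104] [0.15 0.62 2.26 2.94 0.41 1.65]
[0.493 0.313 0.06  0.346] [0.486 0.327 0.079] [0.43 0.69 2.13 3.28 0.35 1.5 ]
[0.493 0.313 0.005 0.346] [0.486 0.327 0.024] [0.43 0.83 2.14 3.24 0.5  1.54]
t=11.3 pos [0.5337 0.066  0.0688] N 3 w/row [ 0. -0.  0.] d/row [ 0.0072 -0.0092 -0.    ] tot w [ 0. -0.  0.] d [ 0.0217 -0.0275 -0.0001] F [ 0.5  0.1 -1.6] gap 0.042
t=11.3 pos [0.5337 0.066  0.0688] N 5 w/row [ 0.33 -0.42 -0.  ] d/row [ 0.0041 -0.0083  0.0143] tot w [ 1.7 -2.1 -0. ] d [ 0.0193 -0.0423  0.0712] F [ 0.5  0.1 -1.6] gap 0.042
```

```bash
python3 -m pendant '[{"wx":0,"wy":0,"wz":0,"dx":0.0072,"dy":-0.0092,"dz":0,"claw":0},{"wx":0,"wy":0,"wz":0,"dx":0.0072,"dy":-0.0092,"dz":0,"claw":0},{"wx":0,"wy":0,"wz":0,"dx":0.0072,"dy":-0.0092,"dz":0,"claw":0}]'
python3 - <<'E'
from path import *
Rt,p=tgt((.515,.12,.095,.22)); plan(Rt,p,4)
E
```

```text
clock: 11.65
tool_pos: [0.5319, 0.0659, 0.1024]
tool_rot: [-0.646, -0.289, -0.169, 0.686]
contact_force: [0.8, 1.0, -0.7]
finger_gap: 0.039
t=11.7 pos [0.5319 0.0659 0.1024] N 4 w/row [ 0.4  -0.56 -0.09] d/row [ 0.0002 -0.0035  0.0178] tot w [ 1.6 -2.2 -0.4] d [-0.0003 -0.0148  0.0711] F [ 0.8  1.  -0.7] gap 0.039
```

```bash
python3 -m pendant '[{"wx":0.4,"wy":-0.56,"wz":0,"dx":0.0002,"dy":-0.0035,"dz":0.0178,"claw":0},{"wx":0.4,"wy":-0.56,"wz":0,"dx":0.0002,"dy":-0.0035,"dz":0.0178,"claw":0},{"wx":0.4,"wy":-0.56,"wz":0,"dx":0.0002,"dy":-0.0035,"dz":0.0178,"claw":0},{"wx":0.4,"wy":-0.56,"wz":0,"dx":0.0002,"dy":-0.0035,"dz":0.0178,"claw":0}]'
python3 - <<'E'
from path import *
for v in((.50,.20,.085,.28),inbin('r',-.03,0,9,.06)):
    Rt,p=tgt(v); plan(Rt,p)
E
```

```text
clock: 12.05
tool_pos: [0.511, 0.1333, 0.1155]
tool_rot: [-0.64, -0.304, -0.155, 0.689]
contact_force: [-0.0, 0.4, -1.1]
finger_gap: 0.038
t=12.1 pos [0.511  0.1333 0.1155] N 2 w/row [ 1.17 -1.41 -0.13] d/row [-0.0024  0.0054  0.0411] tot w [ 2.3 -2.8 -0.3] d [-0.0058  0.0099  0.0823] F [-0.   0.4 -1.1] gap 0.038
t=12.1 pos [0.511  0.1333 0.1155] N 5 w/row [ 0.93 -1.15 -0.06] d/row [0.0001 0.0092 0.0386] tot w [ 4.7 -5.8 -0.3] d [-0.0074  0.0398  0.1944] F [-0.   0.4 -1.1] gap 0.038
```

```bash
python3 -m pendant '[{"wx":0.93,"wy":-1.15,"wz":0,"dx":0.0001,"dy":0.0092,"dz":0.0386,"claw":0},{"wx":0.93,"wy":-1.15,"wz":0,"dx":0.0001,"dy":0.0092,"dz":0.0386,"claw":0},{"wx":0.93,"wy":-1.15,"wz":0,"dx":0.0001,"dy":0.0092,"dz":0.0386,"claw":0},{"wx":0.93,"wy":-1.15,"wz":0,"dx":0.0001,"dy":0.0092,"dz":0.0386,"claw":0},{"wx":0.93,"wy":-1.15,"wz":0,"dx":0.0001,"dy":0.0092,"dz":0.0386,"claw":0},{"wx":0,"wy":0,"wz":0,"dx":0,"dy":0,"dz":0,"claw":0}]'
python3 - <<'E'
from path import *
from wfit import wfit
for v in(inbin('r',-.03,0,9,.06),inbin('r',-.03,0,9,.005)):
    Rt,p=tgt(v); plan(Rt,p)
c=camera("side"); cv2.imwrite("pics/s2.png",cv2.resize(c["color"][60:260,160:420],None,fx=3,fy=3)); P=cloud(c); m=brass(c)
# held bracket fit
s=m&(np.hypot(P[...,0]-.493,P[...,1]-.3134)<.05)&(P[...,2]>.05)&(P[...,2]<.115); print(s.sum())
v,e=fit(P[s],1,(.493,.3134,.346),.06,True); print(v.round(4),e.round(2))
E
```

```text
clock: 12.65
tool_pos: [0.4842, 0.3345, 0.0773]
tool_rot: [-0.618, -0.345, -0.108, 0.698]
contact_force: [0.0, -0.2, -1.2]
finger_gap: 0.042
t=12.7 pos [0.4842 0.3345 0.0773] N 1 w/row [-0.15  0.12 -0.36] d/row [ 0.0004 -0.0016 -0.0078] tot w [-0.1  0.1 -0.4] d [ 0.0004 -0.0016 -0.0078] F [ 0.  -0.2 -1.2] gap 0.042
t=12.7 pos [0.4842 0.3345 0.0773] N 2 w/row [-0.07  0.06 -0.18] d/row [-0.0167  0.0209 -0.0039] tot w [-0.1  0.1 -0.4] d [-0.0334  0.0418 -0.0078] F [ 0.  -0.2 -1.2] gap 0.042
57
[0.4904 0.3214 0.3502 0.0002] 0.84
```

View pics/s2.png

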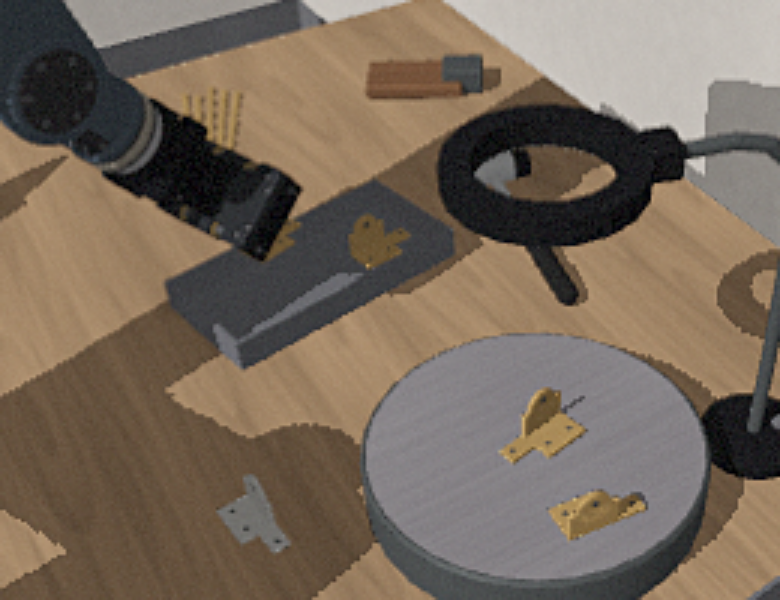

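right_a is held level over bin_right (fitted height 60.2 mm, as planned). Lowering.

```bash
python3 -m pendant '[{"wx":0,"wy":0,"wz":-0.2,"dx":-0.0104,"dy":0.0132,"dz":-0.004,"claw":0},{"wx":0,"wy":0,"wz":-0.2,"dx":-0.0104,"dy":0.0132,"dz":-0.003,"claw":0},{"wx":0,"wy":0,"wz":0,"dx":-0.008,"dy":0.010,"dz":0,"claw":0},{"wx":0,"wy":0,"wz":0,"dx":0,"dy":0,"dz":0,"claw":0}]'
python3 - <<'E'
from path import *
for v in(inbin('r',-.03,0,9,.004),):
    Rt,p=tgt(v); plan(Rt,p)
E
```

```text
clock: 13.1
tool_pos: [0.4867, 0.3229, 0.0305]
tool_rot: [-0.618, -0.344, -0.112, 0.698]
contact_force: [-0.3, -0.6, -1.2]
finger_gap: 0.044
t=13.1 pos [0.4867 0.3229 0.0305] N 1 w/row [ 0.03 -0.17 -0.03] d/row [-0.0039  0.0066  0.0039] tot w [ 0.  -0.2 -0. ] d [-0.0039  0.0066  0.0039] F [-0.3 -0.6 -1.2] gap 0.044
```

```bash
python3 -m pendant '[{"wx":0,"wy":0,"wz":0,"dx":-0.0035,"dy":0.0045,"dz":0,"claw":0},{"wx":0,"wy":0,"wz":0,"dx":-0.0006,"dy":0.0008,"dz":0,"claw":0},{"wx":0,"wy":0,"wz":0,"dx":0,"dy":0,"dz":0,"claw":0}]'
python3 - <<'E'
from path import *
for v in(inbin('r',-.03,0,9,.004),):
    Rt,p=tgt(v); plan(Rt,p)
E
```

```text
clock: 13.4
tool_pos: [0.4877, 0.3207, 0.0244]
tool_rot: [-0.618, -0.343, -0.114, 0.698]
contact_force: [0.0, 0.0, -1.4]
finger_gap: 0.043
t=13.4 pos [0.4877 0.3207 0.0244] N 1 w/row [ 0.16 -0.36 -0.01] d/row [-0.0003  0.0017  0.0063] tot w [ 0.2 -0.4 -0. ] d [-0.0003  0.0017  0.0063] F [ 0.   0.  -1.4] gap 0.043
```

```bash
python3 -m pendant '[{"wx":0,"wy":0,"wz":0,"dx":-0.0010,"dy":0.0012,"dz":0,"claw":0},{"wx":0,"wy":0,"wz":0,"dx":0,"dy":0,"dz":0,"claw":0}]'
python3 - <<'E'
from path import *
for v in(inbin('r',-.03,0,9,.004),):
    Rt,p=tgt(v); plan(Rt,p)
E
```

```text
clock: 13.6
tool_pos: [0.4882, 0.3206, 0.0238]
tool_rot: [-0.618, -0.344, -0.114, 0.698]
contact_force: [-0.6, -0.1, -0.9]
finger_gap: 0.042
t=13.6 pos [0.4882 0.3206 0.0238] N 1 w/row [ 0.17 -0.38  0.09] d/row [-0.0003  0.001   0.0065] tot w [ 0.2 -0.4  0.1] d [-0.0003  0.001   0.0065] F [-0.6 -0.1 -0.9] gap 0.042
```

```bash
python3 -m pendant '[{"wx":0,"wy":0,"wz":0,"dx":-0.0010,"dy":0.0012,"dz":0,"claw":0},{"wx":0,"wy":0,"wz":0,"dx":0,"dy":0,"dz":0,"claw":0.1},{"wx":0,"wy":0,"wz":0,"dx":0,"dy":0,"dz":0,"claw":0.3},{"wx":0,"wy":0,"wz":0,"dx":0,"dy":0,"dz":0,"claw":0.3},{"wx":0,"wy":0,"wz":0,"dx":0,"dy":0,"dz":0,"claw":0.3}]'
python3 - <<'E'
from path import *
j=get_state()["joints"]; print(j.round(2)); Rt,p=R.from_quat(get_state()["tool_rot"]).as_matrix(),get_state()["tool_pos"]
plan(Rt,p)
for k in(.05,.08,.12): print(k,chk(Rt,p-k*Rt[:,1]))
E
```

```text
clock: 14.1
tool_pos: [0.4888, 0.3214, 0.0236]
tool_rot: [-0.617, -0.345, -0.115, 0.697]
contact_force: [-1.0, 0.4, 0.5]
finger_gap: 0.262
[0.41 0.84 2.14 3.23 0.52 1.55]
t=14.1 pos [0.4888 0.3214 0.0236] N 1 w/row [0. 0. 0.] d/row [0. 0. 0.] tot w [0. 0. 0.] d [0. 0. 0.] F [-1.   0.4  0.5] gap 0.262
0.05 [0.42 0.74 2.22 3.24 0.49 1.54]
0.08 [0.42 0.68 2.26 3.25 0.47 1.53]
0.12 [0.43 0.59 2.3  3.27 0.42 1.52]
```

Released. Backing out 100 mm along the fingers, then a look.

```bash
python3 -m pendant '[{"wx":0,"wy":0,"wz":0,"dx":0,"dy":-0.02,"dz":0,"claw":0.3},{"wx":0,"wy":0,"wz":0,"dx":0,"dy":-0.04,"dz":0,"claw":0.3},{"wx":0,"wy":0,"wz":0,"dx":0,"dy":-0.04,"dz":0,"claw":0.3},{"wx":0,"wy":0,"wz":0,"dx":0,"dy":0,"dz":0,"claw":0.4}]'
python3 - <<'E'
from wfit import *
c,st,P=wfit(dict(rdone=(1,.6055,.3206,.19,.004),ra=(1,.493,.3134,.34,.004)),"w5")
print(st["tool_pos"],st["joints"].round(2))
E
```

```text
clock: 14.5
tool_pos: [0.4288, 0.2996, 0.1024]
tool_rot: [-0.618, -0.345, -0.115, 0.697]
contact_force: [0.1, 0.1, -0.0]
finger_gap: 0.333
rdone 204 [0.6042 0.3222 0.1877 0.001 ] 10.8 rms 0.4 ear [0.5898 0.3337]
ra 1274 [0.4947 0.3067 0.338  0.0011] 19.4 rms 0.54 ear [0.4788 0.3159]
[0.42880222 0.29960551 0.10244347] [0.43 0.63 2.28 3.26 0.45 1.53]
```

View pics/w5.png

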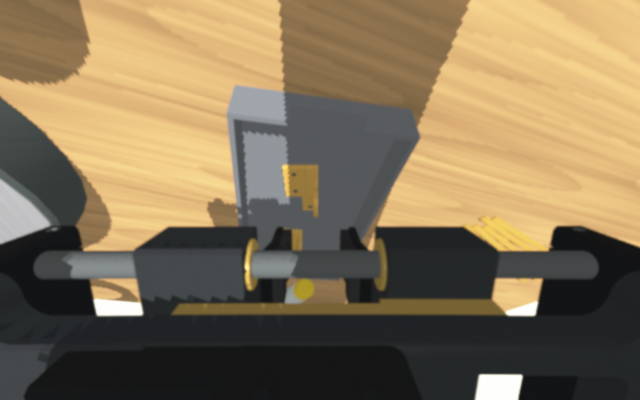

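right_a stands in bin_right (fit z +1 mm, the same bias as everywhere) and right_done has not moved. Next is the far-right (end) left-hand bracket.

```bash
python3 - <<'E'
from path import *
j0=get_state()["joints"]; Rt=tool_R(-5.4,38); g=np.r_[.5472,-.1295,.080]
j1=chk(Rt,g-Rt[:,1]*.071); print(j1,chk(Rt,g+Rt[:,1]*.019))
N=14
js=[]
for k in range(1,N+1):
    j=j0+(j1-j0)*k/N; j[1]-=.12*np.sin(np.pi*k/N); js.append(j)
rows(js)
E
```

```text
[-0.67  0.52  2.28  2.17  0.42  2.03] [-0.58  0.73  2.18  2.44  0.47  1.82]
w [-0.8  1.6 -1.9] d [ 0.023 -0.005 -0.03 ] | pos [0.455 0.277 0.12 ] ang 2.6
w [-1.   1.4 -1.8] d [ 0.021 -0.005 -0.031] | pos [0.477 0.252 0.137] ang 2.5
w [-1.2  1.2 -1.6] d [ 0.018 -0.005 -0.032] | pos [0.496 0.224 0.153] ang 2.4
w [-1.4  1.1 -1.3] d [ 0.015 -0.004 -0.032] | pos [0.512 0.195 0.166] ang 2.2
w [-1.5  1.  -0.9] d [ 0.012 -0.003 -0.033] | pos [0.525 0.164 0.177] ang 2.0
w [-1.5  1.  -0.5] d [ 0.008 -0.003 -0.033] | pos [0.535 0.132 0.184] ang 1.9
w [-1.6  1.  -0.1] d [ 0.004 -0.002 -0.034] | pos [0.542 0.099 0.188] ang 1.8
w [-1.5  1.   0.3] d [-0.    -0.    -0.034] | pos [0.546 0.066 0.189] ang 1.9
w [-1.5  1.1  0.7] d [-0.004  0.    -0.033] | pos [0.546 0.032 0.186] ang 2.0
w [-1.4  1.2  1.1] d [-0.008  0.001 -0.033] | pos [ 0.544 -0.001  0.18 ] ang 2.1
w [-1.2  1.4  1.4] d [-0.011  0.002 -0.033] | pos [ 0.539 -0.034  0.172] ang 2.3
w [-1.1  1.5  1.6] d [-0.014  0.002 -0.032] | pos [ 0.53  -0.067  0.161] ang 2.5
w [-0.9  1.7  1.8] d [-0.016  0.002 -0.031] | pos [ 0.519 -0.098  0.15 ] ang 2.6
w [-0.8  1.8  1.8] d [-0.017  0.002 -0.031] | pos [ 0.506 -0.128  0.138] ang 2.7
```

```bash
python3 - <<'E'
from path import *
j0=get_state()["joints"]; Rt=tool_R(-5.4,38); g=np.r_[.5472,-.1295,.080]
j1=chk(Rt,g-Rt[:,1]*.071)
N=12
for b2,b3 in((0,.12),(-.06,.14)):
  js=[]
  for k in range(1,N+1):
    j=j0+(j1-j0)*k/N; s=np.sin(np.pi*k/N); j[1]+=b2*s; j[2]+=b3*s; js.append(j)
  rows(js); print()
E
```

```text
w [-1.   1.8  1.3] d [-0.006 -0.005 -0.035] | pos [0.435 0.265 0.101] ang 2.4
w [-0.9  1.9  1.3] d [-0.007 -0.005 -0.033] | pos [0.437 0.231 0.101] ang 2.5
w [-0.8  2.   1.1] d [-0.006 -0.005 -0.031] | pos [0.439 0.2   0.102] ang 2.4
w [-0.7  2.   0.8] d [-0.003 -0.005 -0.03 ] | pos [0.44  0.169 0.103] ang 2.3
w [-0.7  2.   0.4] d [-0.    -0.004 -0.03 ] | pos [0.444 0.14  0.105] ang 2.2
w [-0.8  2.   0. ] d [ 0.003 -0.002 -0.03 ] | pos [0.45  0.11  0.108] ang 2.1
w [-1.   1.9 -0.4] d [ 0.007 -0.001 -0.032] | pos [0.459 0.079 0.111] ang 2.1
w [-1.2  1.7 -0.7] d [ 0.01  -0.001 -0.035] | pos [0.47  0.045 0.115] ang 2.2
w [-1.4  1.5 -1. ] d [ 0.012 -0.    -0.038] | pos [0.482 0.007 0.12 ] ang 2.3
w [-1.7  1.4 -1.1] d [ 0.013 -0.    -0.041] | pos [ 0.493 -0.034  0.125] ang 2.5
w [-2.   1.2 -1.1] d [ 0.012 -0.001 -0.045] | pos [ 0.501 -0.079  0.131] ang 2.6
w [-2.3  1.  -1. ] d [ 0.01  -0.002 -0.048] | pos [ 0.506 -0.128  0.138] ang 2.7

w [-1.   1.8  0.7] d [-0.003 -0.01  -0.035] | pos [0.435 0.265 0.108] ang 2.2
w [-1.   1.9  0.7] d [-0.003 -0.01  -0.032] | pos [0.436 0.231 0.114] ang 2.2
w [-0.9  1.9  0.6] d [-0.003 -0.009 -0.031] | pos [0.436 0.199 0.119] ang 2.2
w [-0.9  1.9  0.4] d [-0.002 -0.008 -0.029] | pos [0.437 0.169 0.124] ang 2.2
w [-0.9  1.9  0.2] d [ 0.001 -0.005 -0.029] | pos [0.441 0.14  0.128] ang 2.1
w [-1.   1.9 -0. ] d [ 0.003 -0.003 -0.03 ] | pos [0.447 0.111 0.131] ang 2.1
w [-1.1  1.8 -0.2] d [ 0.006 -0.    -0.032] | pos [0.455 0.08  0.133] ang 2.1
w [-1.3  1.7 -0.4] d [ 0.008  0.002 -0.035] | pos [0.466 0.046 0.135] ang 2.1
w [-1.5  1.5 -0.6] d [ 0.01   0.004 -0.038] | pos [0.479 0.008 0.136] ang 2.2
w [-1.7  1.4 -0.6] d [ 0.01   0.005 -0.042] | pos [ 0.491 -0.033  0.137] ang 2.3
w [-1.9  1.3 -0.6] d [ 0.009  0.005 -0.045] | pos [ 0.5   -0.079  0.138] ang 2.4
w [-2.1  1.2 -0.5] d [ 0.007  0.004 -0.048] | pos [ 0.506 -0.128  0.138] ang 2.4
```

```bash
python3 -m pendant '[{"wx":-1.0,"wy":1.8,"wz":0.7,"dx":-0.003,"dy":-0.010,"dz":-0.035,"claw":0.4},{"wx":-1.0,"wy":1.9,"wz":0.7,"dx":-0.003,"dy":-0.010,"dz":-0.032,"claw":0.4},{"wx":-0.9,"wy":1.9,"wz":0.6,"dx":-0.003,"dy":-0.009,"dz":-0.031,"claw":0.4},{"wx":-0.9,"wy":1.9,"wz":0.4,"dx":-0.002,"dy":-0.008,"dz":-0.029,"claw":0.4},{"wx":-0.9,"wy":1.9,"wz":0.2,"dx":0.001,"dy":-0.005,"dz":-0.029,"claw":0.4},{"wx":-1.0,"wy":1.9,"wz":0.0,"dx":0.003,"dy":-0.003,"dz":-0.030,"claw":0.4},{"wx":-1.1,"wy":1.8,"wz":-0.2,"dx":0.006,"dy":0.0,"dz":-0.032,"claw":0.4},{"wx":-1.3,"wy":1.7,"wz":-0.4,"dx":0.008,"dy":0.002,"dz":-0.035,"claw":0.4}]'
python3 - <<'E'
from path import *
Rt=tool_R(-5.4,38); g=np.r_[.5472,-.1295,.080]; print(get_state()["joints"].round(2))
plan(Rt,g-Rt[:,1]*.071)
E
```

```text
clock: 15.35
tool_pos: [0.4793, 0.0415, 0.1306]
tool_rot: [-0.65, -0.235, -0.209, 0.692]
contact_force: [1.2, -0.5, -0.2]
finger_gap: 0.399
[-0.31  0.53  2.38  2.51  0.43  1.88]
t=15.3 pos [0.4793 0.0415 0.1306] N 4 w/row [-1.79  1.29 -0.37] d/row [ 0.0064  0.0017 -0.0417] tot w [-7.2  5.2 -1.5] d [ 0.0201 -0.0012 -0.1676] F [ 1.2 -0.5 -0.2] gap 0.399
```

```bash
python3 -m pendant '[{"wx":-1.79,"wy":1.29,"wz":-0.37,"dx":0.0064,"dy":0.0017,"dz":-0.0417,"claw":0.4},{"wx":-1.79,"wy":1.29,"wz":-0.37,"dx":0.0064,"dy":0.0017,"dz":-0.0417,"claw":0.4},{"wx":-1.79,"wy":1.29,"wz":-0.37,"dx":0.0064,"dy":0.0017,"dz":-0.0417,"claw":0.4},{"wx":-1.79,"wy":1.29,"wz":-0.37,"dx":0.0064,"dy":0.0017,"dz":-0.0417,"claw":0.4},{"wx":0,"wy":0,"wz":0,"dx":0,"dy":0,"dz":0,"claw":0.4}]'
python3 - <<'E'
from wfit import *
G.pop("right_a"); c,st,P=wfit(G,"w6")
Rt=tool_R(-5.4,38); g=np.r_[.5472,-.1295,.080]
plan(Rt,g-Rt[:,1]*.071); plan(Rt,g+Rt[:,1]*.019)
E
```

```text
clock: 15.85
tool_pos: [0.5127, -0.1427, 0.1332]
tool_rot: [0.68, 0.197, 0.268, -0.653]
contact_force: [-0.6, 0.0, 0.6]
finger_gap: 0.399
left_mid 1953 [ 5.6520e-01 -3.5000e-02  3.3637e+00  1.2000e-03] 192.7 rms 0.48 ear [ 0.5738 -0.0187]
left_end 1539 [ 0.5605 -0.1167 -0.0939  0.0012] -5.4 rms 0.54 ear [ 0.5473 -0.1295]
t=15.9 pos [ 0.5117 -0.1403  0.1328] N 1 w/row [ 0.42 -0.42  0.4 ] d/row [-0.0055 -0.0084  0.014 ] tot w [ 0.4 -0.4  0.4] d [-0.0055 -0.0084  0.014 ] F [-0.5  0.5  0. ] gap 0.4
t=15.9 pos [ 0.5117 -0.1403  0.1328] N 2 w/row [ 0.21 -0.21  0.2 ] d/row [-0.003   0.0408  0.0073] tot w [ 0.4 -0.4  0.4] d [-0.0062  0.0816  0.0147] F [-0.5  0.5  0. ] gap 0.4
```

View pics/w6.png

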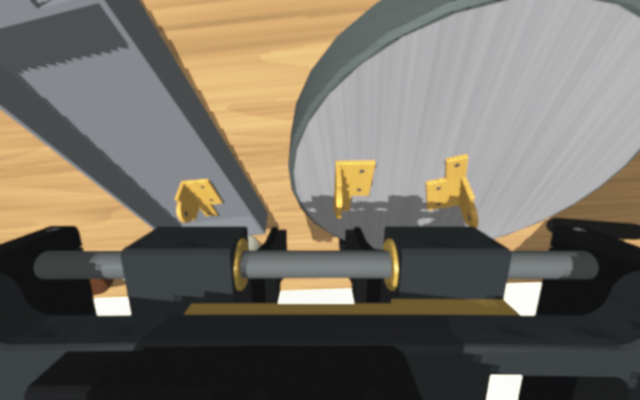

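The end bracket is at about (353,185): ear on the left (-y), tongue away. That is left-hand and unmoved. Correcting sideways, then advancing.

```bash
python3 -m pendant '[{"wx":0.4,"wy":-0.4,"wz":0.4,"dx":-0.005,"dy":0,"dz":0.014,"claw":0.4},{"wx":0,"wy":0,"wz":0,"dx":0,"dy":0.025,"dz":0,"claw":0.4},{"wx":0,"wy":0,"wz":0,"dx":0,"dy":0.020,"dz":0,"claw":0.4},{"wx":0,"wy":0,"wz":0,"dx":0,"dy":0,"dz":0,"claw":0.4}]'
python3 - <<'E'
from path import *
Rt=tool_R(-5.4,38); g=np.r_[.5473,-.1295,.080]
plan(Rt,g+Rt[:,1]*.019)
E
```

```text
clock: 16.3
tool_pos: [0.5379, -0.126, 0.0908]
tool_rot: [0.678, 0.198, 0.26, -0.659]
contact_force: [-0.5, -0.3, 0.0]
finger_gap: 0.396
t=16.3 pos [ 0.5379 -0.126   0.0908] N 1 w/row [-0.22  0.04 -0.12] d/row [ 0.0011  0.0334 -0.0027] tot w [-0.2  0.  -0.1] d [ 0.0011  0.0334 -0.0027] F [-0.5 -0.3  0. ] gap 0.396
```

```bash
python3 -m pendant '[{"wx":-0.2,"wy":0,"wz":-0.1,"dx":0.0006,"dy":0.018,"dz":-0.0027,"claw":0.4},{"wx":0,"wy":0,"wz":0,"dx":0.0005,"dy":0.0155,"dz":0,"claw":0.4},{"wx":0,"wy":0,"wz":0,"dx":0,"dy":0,"dz":0,"claw":0.4}]'
python3 - <<'E'
from path import *
Rt=tool_R(-5.4,38); g=np.r_[.5473,-.1295,.080]
plan(Rt,g+Rt[:,1]*.019)
E
```

```text
clock: 16.6
tool_pos: [0.5582, -0.1264, 0.0634]
tool_rot: [0.678, 0.199, 0.258, -0.659]
contact_force: [-0.3, -0.1, 0.5]
finger_gap: 0.398
t=16.6 pos [ 0.5582 -0.1264  0.0634] N 1 w/row [-0.34  0.19 -0.22] d/row [ 0.0019 -0.0006 -0.0041] tot w [-0.3  0.2 -0.2] d [ 0.0019 -0.0006 -0.0041] F [-0.3 -0.1  0.5] gap 0.398
```

```bash
python3 -m pendant '[{"wx":-0.3,"wy":0.2,"wz":-0.2,"dx":0.0019,"dy":0,"dz":-0.0043,"claw":0.3},{"wx":0,"wy":0,"wz":0,"dx":0,"dy":0,"dz":0,"claw":0.0},{"wx":0,"wy":0,"wz":0,"dx":0,"dy":0,"dz":0,"claw":0.0},{"wx":0,"wy":0,"wz":0,"dx":0,"dy":0,"dz":0,"claw":0.0},{"wx":0,"wy":0,"wz":0,"dx":0,"dy":0,"dz":0,"claw":0.0}]' 30
python3 - <<'E'
from path import *
Rt=tool_R(-5.4,38); g=np.r_[.5473,-.1295,.080]
plan(Rt,g+Rt[:,1]*.019)
save_grasp((.5605,-.1167,.050,-.0945))
vt=inbin('l',-.003,0,-8,.06)
for v in [(.5605,-.1167,.085,-.0945),(.54,-.19,.09,-.08),(.54,-.25,.085,-.06),vt,vt[:2]+(.005,)+vt[3:]]:
    Rt,p=tgt(v); print(np.round(v,3),p.round(3),chk(Rt,p))
Rt,p=tgt((.5605,-.1167,.085,-.0945)); plan(Rt,p,3)
E
```

```text
clock: 17.1
tool_pos: [0.5571, -0.1292, 0.0666]
tool_rot: [0.678, 0.198, 0.261, -0.658]
contact_force: [0.1, -0.2, 0.0]
finger_gap: 0.052
t=17.1 pos [ 0.5571 -0.1292  0.0666] N 1 w/row [-0.1   0.01 -0.06] d/row [ 0.0006  0.0025 -0.0013] tot w [-0.1  0.  -0.1] d [ 0.0006  0.0025 -0.0013] F [ 0.1 -0.2  0. ] gap 0.052
[ 0.56  -0.117  0.085 -0.094] [ 0.557 -0.129  0.102] [-0.59  0.63  2.17  2.27  0.39  2.01]
[ 0.54 -0.19  0.09 -0.08] [ 0.537 -0.203  0.107] [-0.78  0.62  2.14  1.91  0.43  2.18]
[ 0.54  -0.25   0.085 -0.06 ] [ 0.537 -0.263  0.102] [-0.89  0.64  2.06  1.65  0.47  2.34]
[ 0.538 -0.302  0.06  -0.042] [ 0.535 -0.315  0.077] [-0.97  0.71  1.98  1.55  0.51  2.35]
[ 0.538 -0.302  0.005 -0.042] [ 0.535 -0.315  0.022] [-0.97  0.83  1.99  1.77  0.53  2.1 ]
t=17.1 pos [ 0.5571 -0.1292  0.0666] N 3 w/row [-0. -0.  0.] d/row [ 0.0072 -0.0092  0.    ] tot w [-0. -0.  0.] d [ 0.0215 -0.0276  0.    ] F [ 0.1 -0.2  0. ] gap 0.052
```

```bash
python3 -m pendant '[{"wx":0,"wy":0,"wz":0,"dx":0.0072,"dy":-0.0092,"dz":0,"claw":0},{"wx":0,"wy":0,"wz":0,"dx":0.0072,"dy":-0.0092,"dz":0,"claw":0},{"wx":0,"wy":0,"wz":0,"dx":0.0072,"dy":-0.0092,"dz":0,"claw":0}]'
python3 - <<'E'
from path import *
Rt,p=tgt((.54,-.19,.09,-.08)); plan(Rt,p,4)
E
```

```text
clock: 17.4
tool_pos: [0.5549, -0.1289, 0.1005]
tool_rot: [0.678, 0.195, 0.259, -0.659]
contact_force: [-0.8, -0.0, -1.7]
finger_gap: 0.043
t=17.4 pos [ 0.5549 -0.1289  0.1005] N 4 w/row [ 0.12 -0.19 -0.1 ] d/row [-0.0013 -0.003  -0.0187] tot w [ 0.5 -0.8 -0.4] d [-0.0049 -0.0118 -0.075 ] F [-0.8 -0.  -1.7] gap 0.043
```

```bash
python3 -m pendant '[{"wx":0.12,"wy":-0.19,"wz":-0.1,"dx":-0.0013,"dy":-0.003,"dz":-0.0187,"claw":0},{"wx":0.12,"wy":-0.19,"wz":-0.1,"dx":-0.0013,"dy":-0.003,"dz":-0.0187,"claw":0},{"wx":0.12,"wy":-0.19,"wz":-0.1,"dx":-0.0013,"dy":-0.003,"dz":-0.0187,"claw":0},{"wx":0.12,"wy":-0.19,"wz":-0.1,"dx":-0.0013,"dy":-0.003,"dz":-0.0187,"claw":0}]'
python3 - <<'E'
from path import *
Rt,p=tgt((.54,-.25,.085,-.06)); plan(Rt,p)
vt=inbin('l',-.003,0,-8,.06);Rt,p=tgt(vt); plan(Rt,p,5)
E
```

```text
clock: 17.8
tool_pos: [0.5353, -0.2009, 0.1085]
tool_rot: [0.677, 0.205, 0.253, -0.66]
contact_force: [0.1, -0.5, -1.2]
finger_gap: 0.044
t=17.8 pos [ 0.5353 -0.2009  0.1085] N 2 w/row [ 0.26 -0.28 -0.03] d/row [ 0.0003  0.0045 -0.0307] tot w [ 0.5 -0.6 -0.1] d [ 0.0007  0.0092 -0.0614] F [ 0.1 -0.5 -1.2] gap 0.044
t=17.8 pos [ 0.5353 -0.2009  0.1085] N 5 w/row [ 0.23 -0.28 -0.01] d/row [-0.0029  0.0058 -0.0228] tot w [ 1.2 -1.4 -0.1] d [-0.0135  0.0299 -0.1138] F [ 0.1 -0.5 -1.2] gap 0.044
```

```bash
python3 -m pendant '[{"wx":0.23,"wy":-0.28,"wz":0,"dx":-0.0029,"dy":0.0058,"dz":-0.0228,"claw":0},{"wx":0.23,"wy":-0.28,"wz":0,"dx":-0.0029,"dy":0.0058,"dz":-0.0228,"claw":0},{"wx":0.23,"wy":-0.28,"wz":0,"dx":-0.0029,"dy":0.0058,"dz":-0.0228,"claw":0},{"wx":0.23,"wy":-0.28,"wz":0,"dx":-0.0029,"dy":0.0058,"dz":-0.0228,"claw":0},{"wx":0.23,"wy":-0.28,"wz":0,"dx":-0.0029,"dy":0.0058,"dz":-0.0228,"claw":0},{"wx":0,"wy":0,"wz":0,"dx":0,"dy":0,"dz":0,"claw":0}]'
python3 - <<'E'
from path import *
vt=inbin('l',-.003,0,-8,.06);Rt,p=tgt(vt); plan(Rt,p)
vt=inbin('l',-.003,0,-8,.008);Rt,p=tgt(vt); plan(Rt,p,3)
c=camera("top"); cv2.imwrite("pics/t2.png",cv2.resize(c["color"][130:270,330:480],None,fx=4,fy=4)); P=cloud(c); m=brass(c)
for x,y,z in((.538,-.302,.06),(.6205,-.2875,.004)):
    s=m&(np.hypot(P[...,0]-x,P[...,1]-y)<.05)&(P[...,2]>z-.01)&(P[...,2]<z+.05); print(s.sum())
    if s.sum()>40: v,e=fit(P[s],-1,(x,y,-.02),z,True); print(v.round(4),e.round(2))
E
```

```text
clock: 18.4
tool_pos: [0.5313, -0.3222, 0.0755]
tool_rot: [0.674, 0.214, 0.242, -0.664]
contact_force: [-0.3, -0.8, -0.4]
finger_gap: 0.046
t=18.4 pos [ 0.5313 -0.3222  0.0755] N 1 w/row [ 0.2  -0.02 -0.28] d/row [0.0032 0.0011 0.0074] tot w [ 0.2 -0.  -0.3] d [0.0032 0.0011 0.0074] F [-0.3 -0.8 -0.4] gap 0.046
t=18.4 pos [ 0.5313 -0.3222  0.0755] N 3 w/row [ 0.07 -0.01 -0.09] d/row [-0.0095  0.0141  0.0025] tot w [ 0.2 -0.  -0.3] d [-0.0286  0.0422  0.0075] F [-0.3 -0.8 -0.4] gap 0.046
130
[ 0.5335 -0.3056 -0.1855 -0.0003] 1.49
220
[ 0.6206 -0.2859 -0.0009  0.0014] 1.09
```

View pics/t2.png

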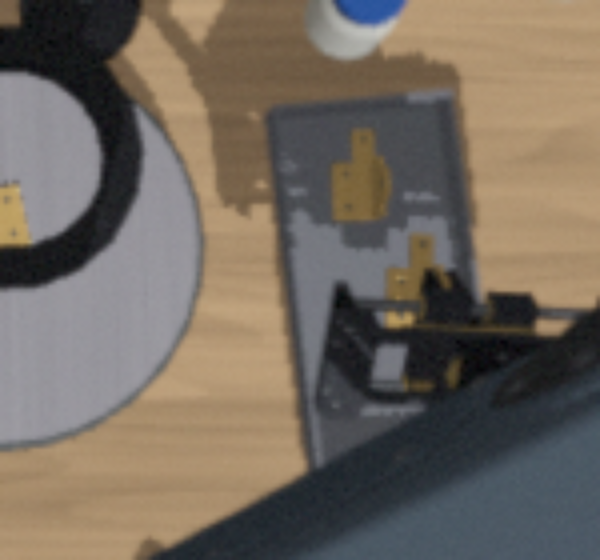

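The bracket hangs over bin_left behind left_done with about 10 mm clearance. Lowering, with a 7 mm sideways correction.

```bash
python3 -m pendant '[{"wx":0.2,"wy":0,"wz":-0.3,"dx":-0.0095,"dy":0.0141,"dz":0.0075,"claw":0},{"wx":0,"wy":0,"wz":0,"dx":-0.0095,"dy":0.0141,"dz":0,"claw":0},{"wx":0,"wy":0,"wz":0,"dx":-0.0085,"dy":0.0120,"dz":0,"claw":0},{"wx":0,"wy":0,"wz":0,"dx":0,"dy":0,"dz":0,"claw":0}]'
python3 - <<'E'
from path import *
vt=inbin('l',-.003,0,-8,.0035);Rt,p=tgt(vt); plan(Rt,p); print(p)
E
```

```text
clock: 18.85
tool_pos: [0.5331, -0.3065, 0.027]
tool_rot: [0.671, 0.217, 0.242, -0.667]
contact_force: [-0.7, -0.4, -0.9]
finger_gap: 0.041
t=18.9 pos [ 0.5331 -0.3065  0.027 ] N 1 w/row [-0.38  0.03 -0.07] d/row [-0.0026  0.0066 -0.0084] tot w [-0.4  0.  -0.1] d [-0.0026  0.0066 -0.0084] F [-0.7 -0.4 -0.9] gap 0.041
[ 0.53477578 -0.31491224  0.02013963]
```

```bash
python3 -m pendant '[{"wx":-0.3,"wy":0,"wz":0,"dx":-0.0034,"dy":0.0043,"dz":0,"claw":0},{"wx":0,"wy":0,"wz":0,"dx":-0.0010,"dy":0.0012,"dz":0,"claw":0},{"wx":0,"wy":0,"wz":0,"dx":0,"dy":0,"dz":0,"claw":0}]'
python3 - <<'E'
from path import *
vt=inbin('l',-.003,0,-8,.0035);Rt,p=tgt(vt); plan(Rt,p)
E
```

```text
clock: 19.15
tool_pos: [0.5328, -0.3026, 0.0212]
tool_rot: [0.671, 0.217, 0.242, -0.666]
contact_force: [0.4, 0.1, -0.3]
finger_gap: 0.045
t=19.1 pos [ 0.5328 -0.3026  0.0212] N 1 w/row [-0.3   0.07 -0.1 ] d/row [ 0.0013  0.0023 -0.0122] tot w [-0.3  0.1 -0.1] d [ 0.0013  0.0023 -0.0122] F [ 0.4  0.1 -0.3] gap 0.045
```

```bash
python3 -m pendant '[{"wx":-0.2,"wy":0,"wz":0,"dx":-0.0009,"dy":0.0011,"dz":-0.002,"claw":0},{"wx":0,"wy":0,"wz":0,"dx":0,"dy":0,"dz":0,"claw":0},{"wx":0,"wy":0,"wz":0,"dx":0,"dy":0,"dz":0,"claw":0.1},{"wx":0,"wy":0,"wz":0,"dx":0,"dy":0,"dz":0,"claw":0.3},{"wx":0,"wy":0,"wz":0,"dx":0,"dy":0,"dz":0,"claw":0.3},{"wx":0,"wy":0,"wz":0,"dx":0,"dy":0,"dz":0,"claw":0.3}]'
python3 - <<'E'
from path import *
s=get_state();Rt=R.from_quat(s["tool_rot"]).as_matrix();p=s["tool_pos"]; print(s["joints"].round(2))
vt=inbin('l',-.003,0,-8,.0035);plan(*tgt(vt))
for k in(.05,.08,.12): print(k,chk(Rt,p-k*Rt[:,1]))
E
```

```text
clock: 19.75
tool_pos: [0.5339, -0.3054, 0.0228]
tool_rot: [0.673, 0.218, 0.243, -0.664]
contact_force: [-0.2, -0.0, -0.2]
finger_gap: 0.265
[-0.96  0.83  2.01  1.81  0.53  2.06]
t=19.8 pos [ 0.5339 -0.3054  0.0228] N 1 w/row [0.03 0.17 0.16] d/row [-0.0007  0.0029 -0.0095] tot w [0.  0.2 0.2] d [-0.0007  0.0029 -0.0095] F [-0.2 -0.  -0.2] gap 0.265
0.05 [-1.02  0.74  2.06  1.69  0.54  2.14]
0.08 [-1.05  0.68  2.09  1.61  0.55  2.2 ]
0.12 [-1.11  0.59  2.13  1.48  0.57  2.29]
```

```bash
python3 -m pendant '[{"wx":0,"wy":0,"wz":0,"dx":0,"dy":-0.02,"dz":0,"claw":0.3},{"wx":0,"wy":0,"wz":0,"dx":0,"dy":-0.04,"dz":0,"claw":0.3},{"wx":0,"wy":0,"wz":0,"dx":0,"dy":-0.04,"dz":0,"claw":0.4},{"wx":0,"wy":0,"wz":0,"dx":0,"dy":0,"dz":0,"claw":0.4}]'
python3 - <<'E'
from wfit import *
from path import *
c,st,P=wfit(dict(ldone=(-1,.6205,-.287,.01,.004),le=(-1,.537,-.292,-.04,.004)),"w7")
print(st["tool_pos"],st["joints"].round(2))
j0=st["joints"]; Rt=tool_R(12.6,38); g=np.r_[.5737,-.0188,.080]
j1=chk(Rt,g-Rt[:,1]*.071); print(j1,chk(Rt,g+Rt[:,1]*.019))
N=12
js=[]
for k in range(1,N+1):
    j=j0+(j1-j0)*k/N; s=np.sin(np.pi*k/N); j[1]-=.03*s; j[2]+=.16*s; js.append(j)
rows(js)
E
```

```text
clock: 20.15
tool_pos: [0.4711, -0.3026, 0.1025]
tool_rot: [0.672, 0.218, 0.243, -0.664]
contact_force: [-0.8, -0.4, 0.7]
finger_gap: 0.377
ldone 690 [ 0.6186 -0.2872  0.0253  0.001 ] 1.5 rms 0.54 ear [ 0.607  -0.3015]
le 1395 [ 0.5361 -0.2901 -0.0052  0.0011] -0.3 rms 1.33 ear [ 0.524 -0.304]
[ 0.47114645 -0.3026005   0.10249576] [-1.08  0.63  2.11  1.53  0.56  2.25]
[-0.52  0.53  2.23  1.87  0.45  2.19] [-0.42  0.73  2.13  2.18  0.46  1.95]
w [2. 0. 1.] d [-0.002 -0.004  0.044] | pos [ 0.47  -0.259  0.104] ang 2.2
w [ 1.9 -0.1  1. ] d [-0.003 -0.003  0.041] | pos [ 0.466 -0.218  0.105] ang 2.1
w [ 1.6 -0.2  1. ] d [-0.004 -0.003  0.038] | pos [ 0.461 -0.181  0.107] ang 1.9
w [ 1.4 -0.5  0.9] d [-0.003 -0.002  0.033] | pos [ 0.457 -0.148  0.11 ] ang 1.7
w [ 1.1 -0.7  0.7] d [-0.002 -0.001  0.028] | pos [ 0.454 -0.12   0.112] ang 1.4
w [ 0.7 -0.9  0.4] d [0.001 0.001 0.023] | pos [ 0.453 -0.097  0.114] ang 1.3
w [ 0.4 -1.2  0.1] d [0.004 0.002 0.017] | pos [ 0.457 -0.08   0.116] ang 1.3
w [ 0.2 -1.4 -0.2] d [0.008 0.004 0.013] | pos [ 0.465 -0.066  0.119] ang 1.4
w [-0.1 -1.6 -0.6] d [0.012 0.006 0.009] | pos [ 0.477 -0.056  0.121] ang 1.7
w [-0.2 -1.7 -0.9] d [0.016 0.007 0.006] | pos [ 0.493 -0.047  0.125] ang 1.9
w [-0.3 -1.8 -1.1] d [0.019 0.008 0.005] | pos [ 0.511 -0.039  0.129] ang 2.1
w [-0.3 -1.8 -1.3] d [0.02  0.009 0.005] | pos [ 0.531 -0.03   0.135] ang 2.2
```

View pics/w7.png

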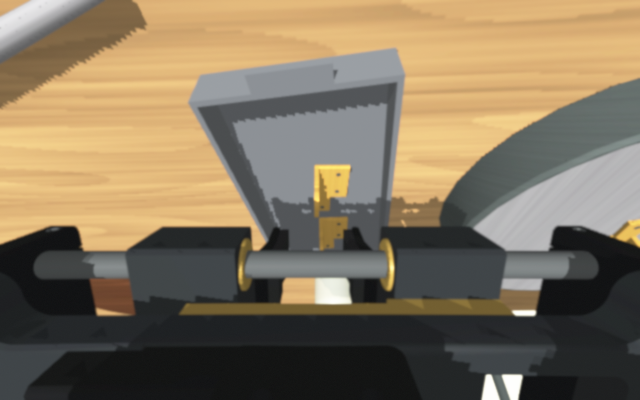

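Both left-hand brackets stand in bin_left, at about (332,190) and (332,232). Now to the middle bracket.

```bash
python3 -m pendant '[{"wx":2.0,"wy":0,"wz":1.0,"dx":-0.002,"dy":-0.004,"dz":0.044,"claw":0.4},{"wx":1.9,"wy":-0.1,"wz":1.0,"dx":-0.003,"dy":-0.003,"dz":0.041,"claw":0.4},{"wx":1.6,"wy":-0.2,"wz":1.0,"dx":-0.004,"dy":-0.003,"dz":0.038,"claw":0.4},{"wx":1.4,"wy":-0.5,"wz":0.9,"dx":-0.003,"dy":-0.002,"dz":0.033,"claw":0.4},{"wx":1.1,"wy":-0.7,"wz":0.7,"dx":-0.002,"dy":-0.001,"dz":0.028,"claw":0.4},{"wx":0.7,"wy":-0.9,"wz":0.4,"dx":0.001,"dy":0.001,"dz":0.023,"claw":0.4},{"wx":0.4,"wy":-1.2,"wz":0.1,"dx":0.004,"dy":0.002,"dz":0.017,"claw":0.4},{"wx":0.2,"wy":-1.4,"wz":-0.2,"dx":0.008,"dy":0.004,"dz":0.013,"claw":0.4},{"wx":-0.1,"wy":-1.6,"wz":-0.6,"dx":0.012,"dy":0.006,"dz":0.009,"claw":0.4}]'
python3 - <<'E'
from path import *
Rt=tool_R(12.6,38); g=np.r_[.5737,-.0188,.080]; print(get_state()["joints"].round(2))
plan(Rt,g-Rt[:,1]*.071,4)
E
```

```text
clock: 21.1
tool_pos: [0.4791, -0.0507, 0.1142]
tool_rot: [-0.634, -0.251, -0.16, 0.714]
contact_force: [0.3, 0.5, 0.3]
finger_gap: 0.402
[-0.64  0.55  2.31  1.82  0.48  2.18]
t=21.1 pos [ 0.4791 -0.0507  0.1142] N 4 w/row [-0.27 -1.31 -0.9 ] d/row [0.0143 0.0037 0.0034] tot w [-1.1 -5.3 -3.6] d [0.057  0.0137 0.0155] F [0.3 0.5 0.3] gap 0.402
```

```bash
python3 -m pendant '[{"wx":-0.27,"wy":-1.31,"wz":-0.9,"dx":0.0143,"dy":0.0037,"dz":0.0034,"claw":0.4},{"wx":-0.27,"wy":-1.31,"wz":-0.9,"dx":0.0143,"dy":0.0037,"dz":0.0034,"claw":0.4},{"wx":-0.27,"wy":-1.31,"wz":-0.9,"dx":0.0143,"dy":0.0037,"dz":0.0034,"claw":0.4},{"wx":-0.27,"wy":-1.31,"wz":-0.9,"dx":0.0143,"dy":0.0037,"dz":0.0034,"claw":0.4},{"wx":0,"wy":0,"wz":0,"dx":0,"dy":0,"dz":0,"claw":0.4}]'
python3 - <<'E'
from wfit import *
for k in("right_a","left_end"): G.pop(k)
c,st,P=wfit(G,"w8")
Rt=tool_R(12.6,38); g=np.r_[.5737,-.0188,.080]
plan(Rt,g-Rt[:,1]*.071); plan(Rt,g+Rt[:,1]*.019)
E
```

```text
clock: 21.6
tool_pos: [0.5365, -0.0235, 0.1324]
tool_rot: [-0.638, -0.305, -0.152, 0.691]
contact_force: [-0.2, -0.1, -0.3]
finger_gap: 0.401
left_mid 1744 [ 5.6520e-01 -3.5900e-02  3.3506e+00  1.2000e-03] 192.0 rms 0.57 ear [ 0.5741 -0.0197]
t=21.6 pos [ 0.5357 -0.0238  0.1319] N 1 w/row [-0.36  0.35 -0.1 ] d/row [-0.0019 -0.0066 -0.0034] tot w [-0.4  0.3 -0.1] d [-0.0019 -0.0066 -0.0034] F [-0.9  0.1 -0.4] gap 0.405
t=21.6 pos [ 0.5357 -0.0238  0.1319] N 2 w/row [-0.18  0.17 -0.05] d/row [-0.0009  0.0417 -0.0019] tot w [-0.4  0.3 -0.1] d [-0.0017  0.0834 -0.0039] F [-0.9  0.1 -0.4] gap 0.405
```

View pics/w8.png

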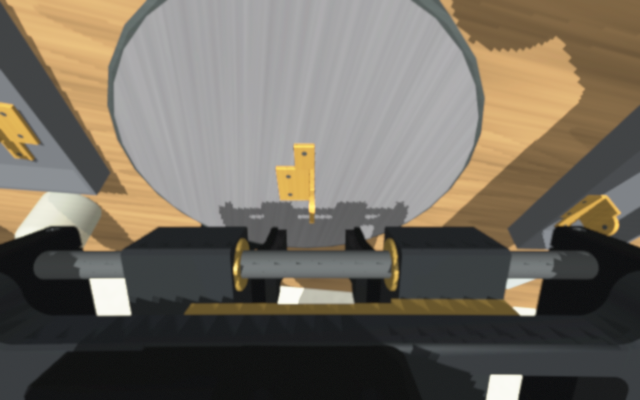

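The last one is centred ahead at about (300,180): tongue towards the robot, ear on +y, so left-hand. I'll go in part way and check lamp clearance.

```bash
python3 -m pendant '[{"wx":-0.3,"wy":0.2,"wz":0,"dx":-0.001,"dy":0.02,"dz":-0.004,"claw":0.4},{"wx":0,"wy":0,"wz":0,"dx":0,"dy":0.020,"dz":0,"claw":0.4},{"wx":0,"wy":0,"wz":0,"dx":0,"dy":0.01,"dz":0,"claw":0.4},{"wx":0,"wy":0,"wz":0,"dx":0,"dy":0,"dz":0,"claw":0.4}]'
python3 - <<'E'
from path import *
Rt=tool_R(12.3,38); g=np.r_[.5740,-.0193,.080]
plan(Rt,g+Rt[:,1]*.019)
c=camera("side"); cv2.imwrite("pics/s3.png",cv2.resize(c["color"][50:260,200:450],None,fx=3,fy=3))
E
```

```text
clock: 22.05
tool_pos: [0.5648, -0.0217, 0.0872]
tool_rot: [-0.64, -0.299, -0.153, 0.691]
contact_force: [0.0, -0.4, 0.0]
finger_gap: 0.405
t=22.1 pos [ 0.5648 -0.0217  0.0872] N 1 w/row [-0.25  0.17 -0.46] d/row [0.0033 0.0304 0.0002] tot w [-0.2  0.2 -0.5] d [0.0033 0.0304 0.0002] F [ 0.  -0.4  0. ] gap 0.405
```

View pics/s3.png

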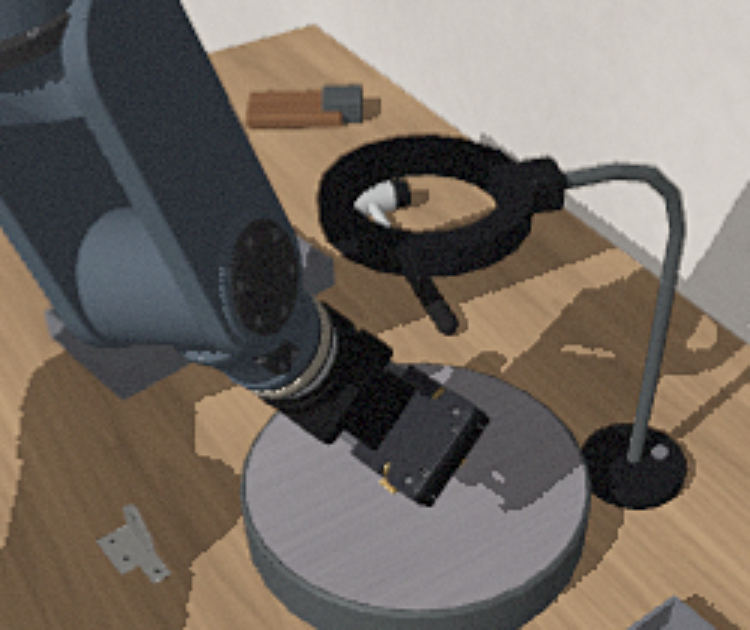

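```bash
cat > clr.py <<'E'
from h import *
m=1
for n in("side","top"):
    c=camera(n); P=cloud(c).reshape(-1,3); P=P[c["range_z"].ravel()>0]
    r=np.hypot(P[:,0]-.564,P[:,1]+.0325)
    # distance to ring slab: r 48..68, z .286...308
    d=np.hypot(np.maximum(np.maximum(r-.068,.048-r),0),np.maximum(np.maximum(P[:,2]-.308,.286-P[:,2]),0))
    s=(P[:,2]>.13)&(P[:,0]<.60)&(d>.012); i=np.argmin(np.where(s,d,9)); print(n,"closest non-ring pt",P[i].round(3),"dist",d[i].round(4), np.sort(d[s])[:60:15].round(3))
E
python3 clr.py
```

```text
side closest non-ring pt [ 0.472 -0.048  0.271] dist 0.0291 [0.029 0.034 0.036 0.037]
top closest non-ring pt [ 0.503 -0.079  0.244] dist 0.0428 [0.043 0.082 0.087 0.089]
```

```bash
python3 -m pendant '[{"wx":-0.2,"wy":0.1,"wz":-0.4,"dx":0.002,"dy":0.018,"dz":0,"claw":0.4},{"wx":0,"wy":0,"wz":0,"dx":0.001,"dy":0.012,"dz":0,"claw":0.4},{"wx":0,"wy":0,"wz":0,"dx":0,"dy":0,"dz":0,"claw":0.4}]'
python3 clr.py; python3 - <<'E'
from path import *
Rt=tool_R(12.3,38); g=np.r_[.5740,-.0193,.080]
plan(Rt,g+Rt[:,1]*.019)
E
```

```text
clock: 22.5
tool_pos: [0.5842, -0.0179, 0.0674]
tool_rot: [-0.641, -0.301, -0.158, 0.689]
contact_force: [-0.1, -0.4, -0.1]
finger_gap: 0.401
side closest non-ring pt [ 0.482 -0.052  0.261] dist 0.0299 [0.03  0.036 0.038 0.041]
top closest non-ring pt [ 0.562 -0.115  0.183] dist 0.104 [0.104 0.111 0.118 0.205]
t=22.6 pos [ 0.5834 -0.0178  0.0679] N 1 w/row [0.08 0.01 0.01] d/row [-0.      0.0036  0.0005] tot w [0.1 0.  0. ] d [-0.      0.0036  0.0005] F [ 0.6 -0.9  0.2] gap 0.399
```

Clearance to the ring is about 30 mm. Closing the last 3 mm and gripping.

```bash
python3 -m pendant '[{"wx":0,"wy":0,"wz":0,"dx":0,"dy":0.004,"dz":0.0005,"claw":0.3},{"wx":0,"wy":0,"wz":0,"dx":0,"dy":0,"dz":0,"claw":0.0},{"wx":0,"wy":0,"wz":0,"dx":0,"dy":0,"dz":0,"claw":0.0},{"wx":0,"wy":0,"wz":0,"dx":0,"dy":0,"dz":0,"claw":0.0},{"wx":0,"wy":0,"wz":0,"dx":0,"dy":0,"dz":0,"claw":0.0},{"wx":0,"wy":0,"wz":0,"dx":0,"dy":0,"dz":0,"claw":0.0}]' 30
python3 - <<'E'
from path import *
Rt=tool_R(12.3,38); g=np.r_[.5740,-.0193,.080]
plan(Rt,g+Rt[:,1]*.019)
save_grasp((.5652,-.0355,.050,3.357))
vt=inbin('l',-.08,0.008,180,.06)
for v in [(.5652,-.0355,.062,3.357),(.52,-.04,.075,3.34),(.485,-.08,.085,3.3),(.475,-.17,.095,3.27),(.468,-.25,.085,3.25),vt,vt[:2]+(.005,)+vt[3:]]:
    Rt,p=tgt(v); print(np.round(v,3),p.round(3),chk(Rt,p))
Rt,p=tgt((.5652,-.0355,.065,3.357)); plan(Rt,p,2)
E
```

```text
clock: 23.2
tool_pos: [0.5848, -0.0168, 0.066]
tool_rot: [-0.641, -0.301, -0.158, 0.689]
contact_force: [-0.2, -0.1, -1.3]
finger_gap: 0.045
t=23.2 pos [ 0.5848 -0.0168  0.066 ] N 1 w/row [0.12 0.01 0.02] d/row [-0.0001  0.0011 -0.0001] tot w [0.1 0.  0. ] d [-0.0001  0.0011 -0.0001] F [-0.2 -0.1 -1.3] gap 0.045
[ 0.565 -0.036  0.062  3.357] [ 0.585 -0.017  0.078] [-0.42  0.69  2.13  2.13  0.44  2.01]
[ 0.52  -0.04   0.075  3.34 ] [ 0.54  -0.022  0.091] [-0.48  0.66  2.24  2.2   0.49  1.89]
[ 0.485 -0.08   0.085  3.3  ] [ 0.506 -0.062  0.101] [-0.62  0.63  2.31  2.14  0.54  1.84]
[ 0.475 -0.17   0.095  3.27 ] [ 0.496 -0.153  0.111] [-0.84  0.6   2.24  1.78  0.54  2.06]
[ 0.468 -0.25   0.085  3.25 ] [ 0.49  -0.234  0.101] [-0.98  0.63  2.15  1.56  0.58  2.17]
[ 0.46  -0.302  0.06   3.239] [ 0.482 -0.286  0.076] [-1.07  0.7   2.09  1.5   0.6   2.16]
[ 0.46  -0.302  0.005  3.239] [ 0.482 -0.286  0.021] [-1.07  0.84  2.09  1.7   0.61  1.92]
t=23.2 pos [ 0.5848 -0.0168  0.066 ] N 2 w/row [ 0. -0. -0.] d/row [ 0.0046 -0.0059 -0.    ] tot w [ 0. -0. -0.] d [ 0.0092 -0.0118 -0.    ] F [-0.2 -0.1 -1.3] gap 0.045
```

```bash
python3 -m pendant '[{"wx":0,"wy":0,"wz":0,"dx":0.0046,"dy":-0.0059,"dz":0,"claw":0},{"wx":0,"wy":0,"wz":0,"dx":0.0046,"dy":-0.0059,"dz":0,"claw":0},{"wx":0,"wy":0,"wz":0,"dx":0,"dy":0,"dz":0,"claw":0}]'
python3 - <<'E'
from path import *
Rt,p=tgt((.52,-.04,.075,3.34)); plan(Rt,p,3)
E
```

```text
clock: 23.5
tool_pos: [0.5838, -0.0168, 0.0803]
tool_rot: [-0.641, -0.299, -0.157, 0.689]
contact_force: [0.1, 0.2, -0.6]
finger_gap: 0.046
t=23.5 pos [ 0.5838 -0.0168  0.0803] N 3 w/row [-0.21  0.24 -0.06] d/row [-0.0093 -0.0118  0.0014] tot w [-0.6  0.7 -0.2] d [-0.0281 -0.0354  0.0045] F [ 0.1  0.2 -0.6] gap 0.046
```

```bash
python3 -m pendant '[{"wx":-0.21,"wy":0.24,"wz":0,"dx":-0.0093,"dy":-0.0118,"dz":0.0014,"claw":0},{"wx":-0.21,"wy":0.24,"wz":0,"dx":-0.0093,"dy":-0.0118,"dz":0.0014,"claw":0},{"wx":-0.21,"wy":0.24,"wz":0,"dx":-0.0093,"dy":-0.0118,"dz":0.0014,"claw":0}]'
python3 - <<'E'
from path import *
Rt,p=tgt((.485,-.08,.085,3.3)); plan(Rt,p,3)
Rt,p=tgt((.475,-.17,.095,3.27)); plan(Rt,p,5)
E
```

```text
clock: 23.8
tool_pos: [0.5409, -0.0224, 0.0909]
tool_rot: [-0.644, -0.295, -0.162, 0.686]
contact_force: [0.7, -0.6, -1.7]
finger_gap: 0.047
t=23.8 pos [ 0.5409 -0.0224  0.0909] N 3 w/row [-0.43  0.66 -0.03] d/row [-0.009  -0.0112 -0.011 ] tot w [-1.3  2.  -0.1] d [-0.0273 -0.0339 -0.0324] F [ 0.7 -0.6 -1.7] gap 0.047
t=23.8 pos [ 0.5409 -0.0224  0.0909] N 5 w/row [-0.47  0.66 -0.02] d/row [-0.008  -0.0112 -0.0243] tot w [-2.4  3.3 -0.1] d [-0.0428 -0.0581 -0.1195] F [ 0.7 -0.6 -1.7] gap 0.047
```

```bash
python3 -m pendant '[{"wx":-0.47,"wy":0.66,"wz":0,"dx":-0.008,"dy":-0.0112,"dz":-0.0243,"claw":0},{"wx":-0.47,"wy":0.66,"wz":0,"dx":-0.008,"dy":-0.0112,"dz":-0.0243,"claw":0},{"wx":-0.47,"wy":0.66,"wz":0,"dx":-0.008,"dy":-0.0112,"dz":-0.0243,"claw":0},{"wx":-0.47,"wy":0.66,"wz":0,"dx":-0.008,"dy":-0.0112,"dz":-0.0243,"claw":0},{"wx":-0.47,"wy":0.66,"wz":0,"dx":-0.008,"dy":-0.0112,"dz":-0.0243,"claw":0}]'
python3 - <<'E'
from path import *
vt=inbin('l',-.084,0.004,180,.065)
Rt,p=tgt((.468,-.25,.085,3.25)); plan(Rt,p,3)
Rt,p=tgt(vt); plan(Rt,p,5)
E
```

```text
clock: 24.3
tool_pos: [0.4915, -0.1526, 0.1089]
tool_rot: [-0.652, -0.27, -0.183, 0.684]
contact_force: [0.5, 0.1, -1.6]
finger_gap: 0.046
t=24.3 pos [ 0.4915 -0.1526  0.1089] N 3 w/row [-0.35  0.32 -0.17] d/row [-0.0047 -0.0003 -0.0267] tot w [-1.1  1.  -0.5] d [-0.0147 -0.0015 -0.08  ] F [ 0.5  0.1 -1.6] gap 0.046
t=24.3 pos [ 0.4915 -0.1526  0.1089] N 5 w/row [-0.29  0.29 -0.1 ] d/row [-0.008   0.0008 -0.027 ] tot w [-1.4  1.4 -0.5] d [-0.0415  0.0029 -0.1345] F [ 0.5  0.1 -1.6] gap 0.046
```

```bash
python3 -m pendant '[{"wx":-0.29,"wy":0.29,"wz":-0.1,"dx":-0.004,"dy":-0.003,"dz":-0.027,"claw":0},{"wx":-0.29,"wy":0.29,"wz":-0.1,"dx":-0.004,"dy":-0.003,"dz":-0.027,"claw":0},{"wx":-0.29,"wy":0.29,"wz":-0.1,"dx":-0.008,"dy":0.0008,"dz":-0.027,"claw":0},{"wx":-0.29,"wy":0.29,"wz":-0.1,"dx":-0.010,"dy":0.003,"dz":-0.027,"claw":0},{"wx":-0.29,"wy":0.29,"wz":-0.1,"dx":-0.010,"dy":0.003,"dz":-0.025,"claw":0},{"wx":0,"wy":0,"wz":0,"dx":0,"dy":0,"dz":0,"claw":0}]'
python3 - <<'E'
from path import *
plan(*tgt(inbin('l',-.084,0.004,180,.065)))
plan(*tgt(inbin('l',-.084,0.004,180,.012)),3)
c=camera("side"); cv2.imwrite("pics/s4.png",cv2.resize(c["color"][200:390,310:500],None,fx=3,fy=3)); P=cloud(c); m=brass(c)
x,y=.457,-.306
s=m&(np.hypot(P[...,0]-x,P[...,1]-y)<.05)&(P[...,2]>.05)&(P[...,2]<.12); print(s.sum())
if s.sum()>30: v,e=fit(P[s],-1,(x,y,3.24),.065,True); print(v.round(4),e.round(2))
E
```

```text
clock: 24.9
tool_pos: [0.4762, -0.2987, 0.0842]
tool_rot: [-0.66, -0.26, -0.2, 0.676]
contact_force: [0.7, 0.7, -1.4]
finger_gap: 0.044
t=24.9 pos [ 0.4762 -0.2987  0.0842] N 1 w/row [ 0.46 -0.23 -0.08] d/row [0.0003 0.0042 0.0085] tot w [ 0.5 -0.2 -0.1] d [0.0003 0.0042 0.0085] F [ 0.7  0.7 -1.4] gap 0.044
t=24.9 pos [ 0.4762 -0.2987  0.0842] N 3 w/row [ 0.15 -0.08 -0.03] d/row [-0.0108  0.0153  0.0029] tot w [ 0.5 -0.2 -0.1] d [-0.0323  0.046   0.0088] F [ 0.7  0.7 -1.4] gap 0.044
17
```

View pics/s4.png

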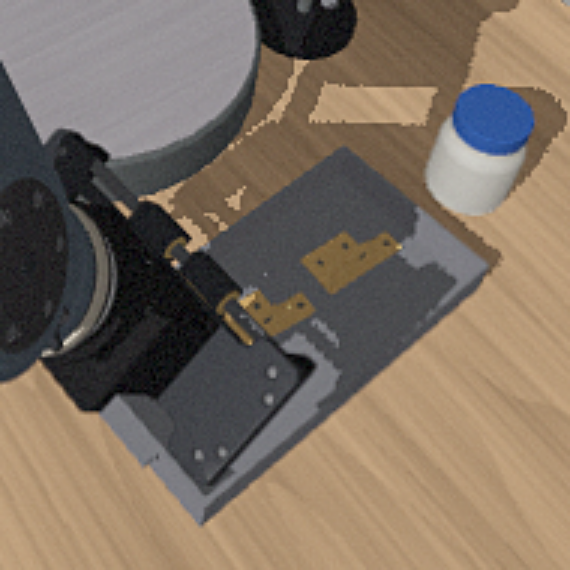

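left_done and the placed left bracket both stand undisturbed. The held one is hidden behind the hand, above the bin's near end. Lowering.

```bash
python3 -m pendant '[{"wx":0.4,"wy":-0.2,"wz":0,"dx":-0.0108,"dy":0.0153,"dz":0.006,"claw":0},{"wx":0,"wy":0,"wz":0,"dx":-0.0108,"dy":0.0145,"dz":0,"claw":0},{"wx":0,"wy":0,"wz":0,"dx":-0.0100,"dy":0.0130,"dz":-0.002,"claw":0},{"wx":0,"wy":0,"wz":0,"dx":0,"dy":0,"dz":0,"claw":0}]'
python3 - <<'E'
from path import *
plan(*tgt(inbin('l',-.084,0.004,180,.0035)),1)
E
```

```text
clock: 25.35
tool_pos: [0.4771, -0.2873, 0.0305]
tool_rot: [-0.655, -0.263, -0.196, 0.68]
contact_force: [0.1, -0.5, -0.7]
finger_gap: 0.047
t=25.4 pos [ 0.4771 -0.2873  0.0305] N 1 w/row [-0.38  0.06 -0.04] d/row [-0.0061  0.0092 -0.0028] tot w [-0.4  0.1 -0. ] d [-0.0061  0.0092 -0.0028] F [ 0.1 -0.5 -0.7] gap 0.047
```

```bash
python3 -m pendant '[{"wx":-0.3,"wy":0,"wz":0,"dx":-0.0045,"dy":0.0065,"dz":-0.003,"claw":0},{"wx":0,"wy":0,"wz":0,"dx":-0.0012,"dy":0.0015,"dz":0,"claw":0},{"wx":0,"wy":0,"wz":0,"dx":0,"dy":0,"dz":0,"claw":0}]'
python3 - <<'E'
from path import *
plan(*tgt(inbin('l',-.084,0.004,180,.0035)),1)
E
```

```text
clock: 25.65
tool_pos: [0.4782, -0.2864, 0.0219]
tool_rot: [-0.655, -0.264, -0.197, 0.68]
contact_force: [-0.9, 0.4, -1.9]
finger_gap: 0.044
t=25.6 pos [ 0.4782 -0.2864  0.0219] N 1 w/row [-0.34  0.11  0.01] d/row [-0.0017  0.0017 -0.0036] tot w [-0.3  0.1  0. ] d [-0.0017  0.0017 -0.0036] F [-0.9  0.4 -1.9] gap 0.044
```

```bash
python3 -m pendant '[{"wx":-0.3,"wy":0,"wz":0,"dx":-0.0015,"dy":0.0017,"dz":0,"claw":0},{"wx":0,"wy":0,"wz":0,"dx":-0.0004,"dy":0.0005,"dz":0,"claw":0}]'
python3 - <<'E'
from path import *
plan(*tgt(inbin('l',-.084,0.004,180,.0035)),1)
E
```

```text
clock: 25.85
tool_pos: [0.4784, -0.2857, 0.0203]
tool_rot: [-0.657, -0.264, -0.197, 0.678]
contact_force: [-0.8, -0.1, -1.2]
finger_gap: 0.042
t=25.9 pos [ 0.4784 -0.2857  0.0203] N 1 w/row [-0.01  0.19  0.07] d/row [-0.0009  0.0003 -0.0042] tot w [-0.   0.2  0.1] d [-0.0009  0.0003 -0.0042] F [-0.8 -0.1 -1.2] gap 0.042
```

Within about 1 mm of the floor. Releasing and backing out.

```bash
python3 -m pendant '[{"wx":0,"wy":0,"wz":0,"dx":0,"dy":0,"dz":0,"claw":0.1},{"wx":0,"wy":0,"wz":0,"dx":0,"dy":0,"dz":0,"claw":0.3},{"wx":0,"wy":0,"wz":0,"dx":0,"dy":0,"dz":0,"claw":0.3},{"wx":0,"wy":0,"wz":0,"dx":0,"dy":0,"dz":0,"claw":0.3},{"wx":0,"wy":0,"wz":0,"dx":0.003,"dy":-0.02,"dz":0,"claw":0.3},{"wx":0,"wy":0,"wz":0,"dx":0.003,"dy":-0.03,"dz":0,"claw":0.3},{"wx":0,"wy":0,"wz":0,"dx":0.01,"dy":-0.03,"dz":0,"claw":0.3},{"wx":0,"wy":0,"wz":0,"dx":0.01,"dy":-0.02,"dz":0,"claw":0.3}]'
python3 - <<'E'
from path import *
s=get_state(); print(s["joints"].round(2),s["contact_force"].round(1))
# swing j1 to clear view
j=s["joints"].copy(); js=[]
for k in range(6): j=j+[.06,0,0,0,0,0]; js.append(j.copy())
rows(js)
c=camera("side"); cv2.imwrite("pics/s5.png",cv2.resize(c["color"][200:390,310:500],None,fx=3,fy=3))
E
```

```text
clock: 26.65
tool_pos: [0.4363, -0.2886, 0.1161]
tool_rot: [-0.656, -0.264, -0.197, 0.68]
contact_force: [0.3, -0.6, 0.3]
finger_gap: 0.303
[-1.18  0.59  2.14  1.33  0.65  2.25] [ 0.3 -0.6  0.3]
w [ 2.1 -2.7  0. ] d [0.015 0.012 0.025] | pos [ 0.453 -0.262  0.116] ang 3.4
w [ 2.1 -2.7  0. ] d [0.015 0.012 0.025] | pos [ 0.468 -0.234  0.116] ang 3.4
w [ 2.1 -2.7  0. ] d [0.015 0.012 0.025] | pos [ 0.481 -0.206  0.116] ang 3.4
w [ 2.1 -2.7  0. ] d [0.015 0.012 0.025] | pos [ 0.492 -0.177  0.116] ang 3.4
w [ 2.1 -2.7  0. ] d [0.015 0.012 0.025] | pos [ 0.502 -0.147  0.116] ang 3.4
w [ 2.1 -2.7  0. ] d [0.015 0.012 0.025] | pos [ 0.51  -0.116  0.116] ang 3.4
```

View pics/s5.png

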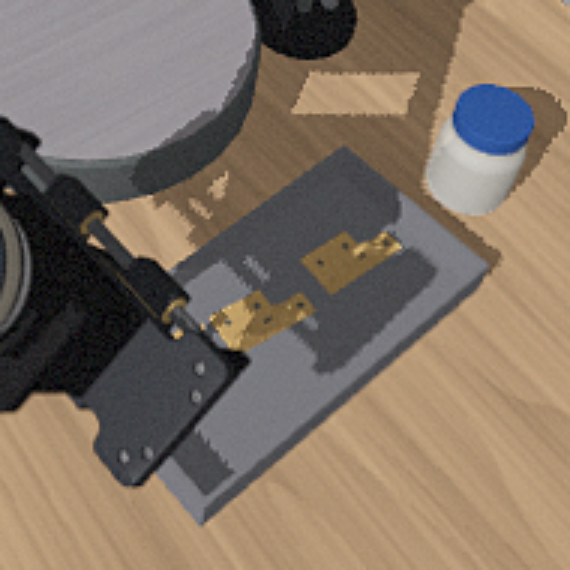

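```bash
python3 - <<'E'
from path import *
s=get_state(); Rt=R.from_quat(s["tool_rot"]).as_matrix()
for d in((-.01,.16,.03),(0,.16,.06)):
    p=s["tool_pos"]+d; print(p.round(3),chk(Rt,p)); plan(Rt,p)
E
```

```text
[ 0.427 -0.129  0.149] [-0.96  0.48  2.41  1.75  0.58  1.98]
t=26.7 pos [ 0.4368 -0.2892  0.1187] N 4 w/row [0. 0. 0.] d/row [ 0.0059 -0.005   0.04  ] tot w [0. 0. 0.] d [ 0.0234 -0.0202  0.1601] F [-0.1 -0.5  3. ] gap 0.299
[ 0.437 -0.129  0.179] [-0.93  0.37  2.35  1.52  0.56  2.28]
t=26.7 pos [ 0.4368 -0.2892  0.1187] N 4 w/row [0. 0. 0.] d/row [ 0.0125 -0.0094  0.0398] tot w [0. 0. 0.] d [ 0.0498 -0.0376  0.1591] F [-0.1 -0.5  3. ] gap 0.299
```

```bash
python3 -m pendant '[{"wx":0,"wy":0,"wz":0,"dx":0.0125,"dy":-0.0094,"dz":0.0398,"claw":0.3},{"wx":0,"wy":0,"wz":0,"dx":0.0125,"dy":-0.0094,"dz":0.0398,"claw":0.3},{"wx":0,"wy":0,"wz":0,"dx":0.0125,"dy":-0.0094,"dz":0.0398,"claw":0.3},{"wx":0,"wy":0,"wz":0,"dx":0.0125,"dy":-0.0094,"dz":0.0398,"claw":0.3},{"wx":0,"wy":0,"wz":0,"dx":0,"dy":0,"dz":0,"claw":0.3}]'
cat > final.py <<'E'
from path import *
exp=dict(left_done=(-1,.6205,-.2875,.02,'l'),left_1=(-1,.536,-.291,-.04,'l'),left_2=(-1,.457,-.304,3.24,'l'),right_done=(1,.605,.321,.19,'r'),right_a=(1,.4947,.3067,.338,'r'))
for n in("side","top"):
    c=camera(n); cv2.imwrite(f"pics/fin_{n}.png",c["color"]); P=cloud(c); m=brass(c)
    for k,(h,x,y,a,b) in exp.items():
        s=m&(np.hypot(P[...,0]-x,P[...,1]-y)<.042)&(P[...,2]>-.004)&(P[...,2]<.06)
        if s.sum()<40: print(n,k,"few",s.sum()); continue
        v,e=fit(P[s],h,(x,y,a),.004,True); bx,by,ba=BINS[b]; d=v[:2]-[bx,by]
        print(n,k,s.sum(),v.round(4),"rms",e.round(2),"in bin",np.round([np.cos(ba)*d[0]+np.sin(ba)*d[1],-np.sin(ba)*d[0]+np.cos(ba)*d[1]],3),"max z",np.percentile(P[s][:,2],98).round(3))
    if n=="side": cv2.imwrite("pics/fin_sc.png",cv2.resize(c["color"][230:380,320:490],None,fx=4,fy=4,interpolation=cv2.INTER_CUBIC))
    else: cv2.imwrite("pics/fin_tc.png",cv2.resize(c["color"][140:265,170:470],None,fx=2.6,fy=2.6,interpolation=cv2.INTER_CUBIC))
E
python3 final.py
```

```text
clock: 27.2
tool_pos: [0.4367, -0.1276, 0.1803]
tool_rot: [-0.659, -0.265, -0.2, 0.675]
contact_force: [-0.2, 0.5, 0.1]
finger_gap: 0.299
side left_done 321 [ 0.6209 -0.2882  0.0226  0.0009] rms 0.89 in bin [0.081 0.006] max z 0.044
side left_1 362 [ 0.5376 -0.2919 -0.0317  0.0009] rms 0.98 in bin [-0.002  0.01 ] max z 0.043
side left_2 533 [ 0.4585 -0.3036  3.2503  0.0006] rms 0.95 in bin [-0.082  0.006] max z 0.043
side right_done 194 [0.6057 0.3217 0.2422 0.0012] rms 1.05 in bin [ 0.082 -0.013] max z 0.041
side right_a 121 [0.4969 0.3052 0.3566 0.0011] rms 1.03 in bin [-0.028 -0.009] max z 0.043
top left_done 221 [ 0.6204 -0.286   0.0061  0.0023] rms 1.09 in bin [0.081 0.008] max z 0.041
top left_1 231 [ 0.5356 -0.2901 -0.0782  0.0011] rms 1.11 in bin [-0.004  0.012] max z 0.042
top left_2 192 [ 0.4549 -0.3015  3.2634  0.0015] rms 1.09 in bin [-0.085  0.009] max z 0.043
top right_done 222 [0.6062 0.3245 0.2085 0.0011] rms 1.11 in bin [ 0.083 -0.01 ] max z 0.041
top right_a 224 [0.4965 0.3097 0.3579 0.0016] rms 1.08 in bin [-0.027 -0.004] max z 0.04
```

View pics/fin_sc.png

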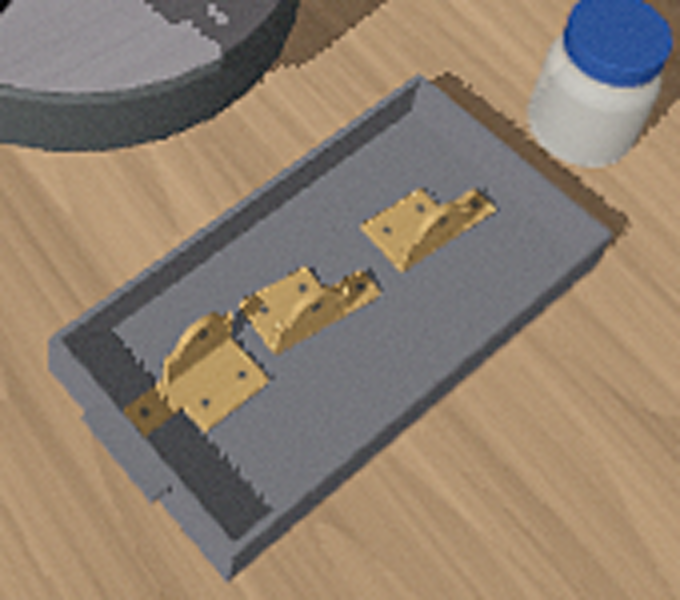

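View pics/fin_tc.png

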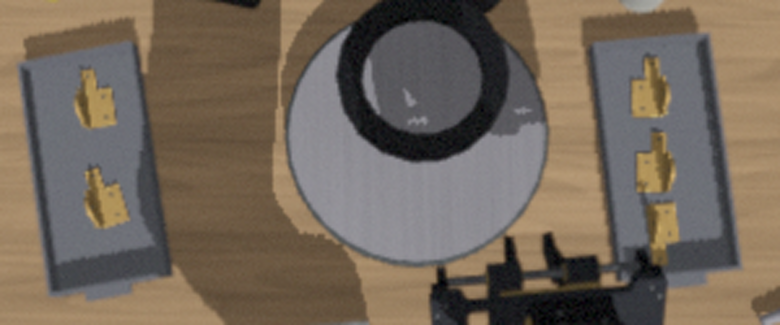

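All five brackets stand upright on the bin floors, clear of each other and the walls. The block is empty and the arm touches nothing, so I'm handing the job in.

```bash
python3 - <<'E'
from h import *
print(get_state()["qd"].round(3)); print(workorder.finish_job())
E
```

```text
[-0.036  0.031 -0.054 -0.001 -0.005  0.004]
the job is handed in; nothing more can be done
None
```

I sorted all three brackets and handed the job in at about 27 s of the 67 s allowed. The hand-in returned no verdict.

- **Sorting:** the right-hand bracket (at +y on the block) is in the +y bin, which already held a right-hand one. The middle and -y brackets, both left-hand, are in the -y bin with the other left-hand one. Each was gripped by its ear with the gripper tilted 38° from the robot's side.
- **Last checks:** side and top pictures show all five brackets standing on their feet, at least 8 mm apart. The fits put them 0.6–2.3 mm above the nominal bin floor, much as the untouched ones read at the start, which I took as camera bias. The bench read within 1 mm of zero at the start.
- **Disagreement:** the two cameras differ by up to about 4 mm in bracket position, which does not change the result.
- **Lamp:** the clearance I measured was about 30 mm, at the grasp under the ring. I saw no contact.
- **Mallet and jar:** I did not re-measure them; the arm stayed away from both.
- **What went wrong:** my first tilt ran into the joint 4 and 5 limits, so I turned the wrist over and carried on. One command was refused for missing fields, and nothing moved.

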